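# Set out the gauging kit by the V block

## Robot

A 7-joint arm with a two-finger parallel gripper is mounted at the origin on a cart in front of the work surface, level with it; the furniture and walls round the work are solid. World frame = base frame: x ahead of the robot, y to its left, z up, the work surface at z = 0. Lengths are in m, angles in rad, forces in N, time in s.
With the tool pointing down it reaches from about 0.4 to 0.85 m from the base axis. Payload 4.5 kg.
Tool frame: the origin (TCP) lies midway between the tips of the shut fingers; the grasp point (between the pads) lies 19 mm behind it; z points along the fingers, y is the direction in which the jaws open and shut (so a half turn about z gives the same grasp; the last joint's range is limited). The gripper opens to 88 mm and grips with 3 to 60 N. Pads are 18 mm wide; open, the fingers measure 123 mm over their backs; the gripper's body (75 mm by 187 mm) begins 45 mm behind the grasp point.
Start: joints at [1.248, 0.689, -0.195, 1.565, 0.157, 0.902, -0.215], TCP at [0.218, -0.586, 0.239] pointing down, gripper open.
Joint ranges: [-3.01, 3.01], [-0.46, 2.08], [-1.47, 1.51], [0.13, 2.56], [-1, 4.14], [0.04, 2.09], [-2.66, 2.66]. Speed limits (rad/s): [2.57, 2.57, 3.14, 3.14, 3.14, 3.14, 3.14].

## Interface

Orientations are given as a unit quaternion [x, y, z, w].
In Python, from plant import get_state, snapshot, finish_job, find_in gives the robot as it stands.
- The arm moves only by the shell command python3 -m creep 'ROWS' [OPENING] [FORCE]. ROWS is JSON, one flat list of numbers, 6 for each row, row after row: the shift along the tool's x, y, z in mm, then the turn, a rotation vector about the tool's x, y, z in degrees. In form: [tx, ty, tz, wx, wy, wz, tx, ty, tz, wx, wy, wz, ...]. A call has 1 to 5 rows; each row shifts and turns the pose as measured when the row begins, along the tool's axes as they then stand; what a row does not reach is not made up. A row lasts 1/12 s, in which the tool goes at most 41.7 mm and 7.16 degrees, less where a joint would pass 70% of its speed; a pose out of reach is approached as far as the arm can. A call is refused whole if a number of a shift passes 41.7 or a number of a turn 7.16, either way. A call with a gripper value outside its range is refused whole. OPENING is the finger opening in mm, from 0 to 88.1, set as the call begins (- or left out, the last holds). The fingers move at their own pace and stop on an object; FORCE is the grip in N (left out, the last holds). Time passes only in rows, so rows that do not move let the fingers close. It gives the time, the measured TCP pose, the force and the opening at its end, in the units of the state.
- get_state(): the state, without advancing time (a new reading comes with each control period).
- snapshot(name): name is "side" or "top"; returns a dict with "color" (384x512x3 uint8, red, green, blue), "intrinsics" (3x3 intrinsics, pixels), "dist_coeffs" ([k1, k2, p1, p2, k3] as OpenCV has them; the pictures are not rectified), "extrinsics" (4x4, takes a point from world to camera coordinates). Camera axes: x right, y down, z forward; pixel columns grow to the right and rows downward; lengths in m; the calibration is good to about 2 mm. A picture is of the moment at which its call begins. There is no depth.
- finish_job(): hands the job in, once; it reports no verdict.
Trained networks look in the newest picture that a camera, given by its name, has taken for a name from the list of things; names that differ only in an ending like _2 or _b are one class to them, and where a whole thing is asked for, a point or a joint stands for the part that bears it (a point fixed in the world has none). Each returns a list of dicts, best first, with "score" (0 to 1); they miss things now and then, are a little off and sometimes report something else, mostly with a low value. They report only what shows in the picture. A call takes as long as a camera call. They do not tell look-alikes from the thing itself.
- find_in(thing, camera): "xy" ([column, row] in pixels, amid what is visible of it).
The state is a dict: "clock": time; "q": joint angles; "qd": joint speeds; "joint_torque": joint torques, N m; "tool_pos": TCP position; "eef_rot": TCP orientation; "contact_force": force on the tool from outside, world axes, zero at the start; "moment": the same for the moment, N m; "opening": opening from 0.0 (shut) to 1.0 (fully open).
Only numpy, scipy, OpenCV 4.12 (cv2) and the standard library are available. Lean on these libraries where they do the work, as an engineer would, in place of code of your own. Each camera call takes 0.05 s, during which the arm holds its last target.

## Task

Set out the gauging kit in front of the V block, on the robot's side of it. First pull the looped clip sideways out of the storage post and lay it flat inside the small open tray; then lift the collar off the post and set it flat on the bench, centred in front of the V block with about 40 mm clear between them, and lay the ring gauge flat and centred on top of the collar. Stand the tall thin mandrel to the left of the collar and the short stout mandrel to its right, each with about 40 mm clear from the collar, the row parallel to the V block's front face, and leave the V block and the things lying around where they are.

Things in the scene. Friction and masses are not known exactly. Their poses are not given: they have to be found in the camera images.
- v_block: Grey ground-steel V block, 44 (x) by 60 (y) by 42 mm high, standing on the bench, loose, 0.55 kg; the reference for the layout, must stay put. Origin: centre of its underside. Its -x face is the front, towards the robot (turned by up to 0.3 rad); +y is to the left as the robot sees it, z up.
- post: Steel storage post fixed to the bench: round foot 72 mm across, 8 mm thick (two bolt heads 3 mm high near its rim, at +y and -y), upright pin 16 mm in diameter, top 53 mm above the bench. A cross hole 7 mm wide goes through the pin along x, from 31.5 to 38 mm up. Origin: centre of the foot's underside; +x points, level, to the side where the clip's loop sticks out, roughly to the robot.
- clip: Stiff looped clip of 4.5 mm steel wire, flat, 81 mm long. Loop 26.5 mm wide outside, sides straight to 10 mm either way along x from the origin (loop middle, wire underside; z normal to the loop); ends at x = +23 mm. A single straight leg runs along -x to -58 mm, at the start through the post hole: origin 42 mm from the pin axis, 29 mm up, drooping under 0.1 rad. Pulled 35 mm along +x it is free.
- collar: Plain steel collar (ring), outer diameter 44 mm, bore 22 mm, 22 mm high, 0.12 kg. Origin: centre of its underside, z up along its axis. At the start it lies round the pin on the post's foot (underside 8 mm above the bench), held down by the clip; it must be lifted about 50 mm to come off.
- ring_gauge: Bright ring gauge, a flat disc 44 mm in diameter and 14 mm thick with a small hole, lying flat on the bench, 0.12 kg. Origin: centre of its underside, z up.
- tall_mandrel: Bright steel mandrel, the tall thin one: 75 mm high, stem 12 mm in diameter, standing on a flange 23 mm across and 11 mm high, 0.07 kg. Origin: centre of its underside, z up along the stem.
- stout_mandrel: Bright steel mandrel, the short stout one: 50 mm high, stem 16 mm in diameter, standing on a flange 30 mm across and 12 mm high, 0.07 kg. Origin: centre of its underside, z up along the stem.
- tray: Small open grey tray fixed to the bench, 120 (x) by 150 (y) mm outside and 16 mm high, walls and floor 4 mm thick. Origin: centre of its underside, z up; the long side is along y.
- wedge: Bystander: wooden wedge 32 by 90 by 22 mm lying on the bench, to be left where it is. Origin: centre of its underside.
- iron_head_0: Bystander: bright forged club head, 93 by 125 by 20 mm, lying at the right of the work, to be left where it is. Origin: about the middle of its underside.
Things that resemble listed ones, but are neither listed nor needed, are in the scene too. What is shaped like the collar but turquoise is not meant.

How it is judged:
By the outcome, as a careful person would: the job done as asked, in the order asked, and still so for the second after the job is handed in, with the robot touching nothing.
It also fails if it takes over 144 s, if anything falls off the work surface, if the arm or the gripper's body presses on something with over 40 N, if the wrist force passes 120 N, or if a joint passes its speed limit or range.

## Working session

There is one attempt and no reset: what is moved stays moved. The work goes in short steps, Python scripts to look and compute and a shell command to move; the robot and the scene stay as the last step left them, time stands still between calls to the robot, and variables do not carry over. Pictures are saved under pics/ and viewed, and the job is handed in when it is done.

```bash
ls -la; mkdir -p pics; python3 - <<'E'
from plant import get_state, snapshot, find_in
import cv2, json
s=get_state(); print({k:s[k] for k in('clock','tool_pos','eef_rot','opening','contact_force')})
for c in('side','top'):
    d=snapshot(c); cv2.imwrite(f'pics/{c}0.png',cv2.resize(d['color'][:,:,::-1],(800,600),interpolation=cv2.INTER_CUBIC))
    print(c,d['intrinsics'],d['dist_coeffs'],d['extrinsics'])
    for n in 'v_block post clip collar ring_gauge tall_mandrel stout_mandrel tray wedge iron_head_0'.split():
        print(n,[(r['xy'],round(r['score'],2)) for r in find_in(n,c)])
E
```

```text
total 12
drwxr-xr-x  3 agent agent 4096 Dec  6 08:16 .
drwxr-xr-x 23 root  root  4096 Dec  6 08:16 ..
drwxr-xr-x  2 agent agent 4096 Dec  6 08:16 pics
{'clock': 0.0, 'tool_pos': array([ 0.21802586, -0.58507249,  0.23790964]), 'eef_rot': array([ 9.84121125e-01,  1.77495834e-01, -2.20213728e-04, -8.89777665e-04]), 'opening': 1.0011252004131264, 'contact_force': array([ 1.30122408,  0.86944974, -0.47945956])}
side [[367.51898416   0.         256.62875266]
 [  0.         367.51898416 186.8855311 ]
 [  0.           0.           1.        ]] [0.00367041 0.         0.         0.         0.        ] [[-0.99292318 -0.11653734 -0.02286078  0.50755721]
 [-0.02704232  0.40930968 -0.91199468  0.09115763]
 [ 0.11563857 -0.90492245 -0.40956451  1.17301921]
 [ 0.          0.          0.          1.        ]]
v_block []
post []
clip [([278.3, 261.8], 0.45)]
collar [([274.4, 246.6], 0.79), ([305.5, 256.4], 0.63), ([272.5, 267.8], 0.48)]
ring_gauge [([272.1, 215.8], 0.63)]
tall_mandrel []
stout_mandrel [([206.6, 241.1], 0.57)]
tray [([275.7, 170.0], 0.9)]
wedge [([265.0, 190.1], 0.6)]
iron_head_0 []
top [[392.91338728   0.         255.75265122]
 [  0.         392.91338728 196.55046797]
 [  0.           0.           1.        ]] [-0.07594192  0.          0.          0.          0.        ] [[-1.04410094e-02 -9.99704522e-01 -2.19511889e-02 -3.08371416e-04]
 [-9.83010404e-01  1.42847588e-02 -1.82993146e-01  5.28942816e-01]
 [ 1.83252643e-01  1.96676139e-02 -9.82869093e-01  1.07526308e+00]
 [ 0.00000000e+00  0.00000000e+00  0.00000000e+00  1.00000000e+00]]
v_block [([235.6, 145.6], 0.91)]
post [([143.4, 229.7], 0.7), ([228.9, 224.5], 0.5)]
clip [([138.5, 239.2], 0.63)]
collar [([168.5, 260.2], 0.72), ([144.0, 232.0], 0.54), ([175.8, 234.3], 0.49)]
ring_gauge []
tall_mandrel []
stout_mandrel [([173.2, 169.4], 0.45)]
tray [([367.7, 218.7], 0.6)]
wedge [([294.1, 213.3], 0.9), ([145.6, 232.4], 0.17)]
iron_head_0 [([390.9, 152.2], 0.57)]
```

View pics/side0.png

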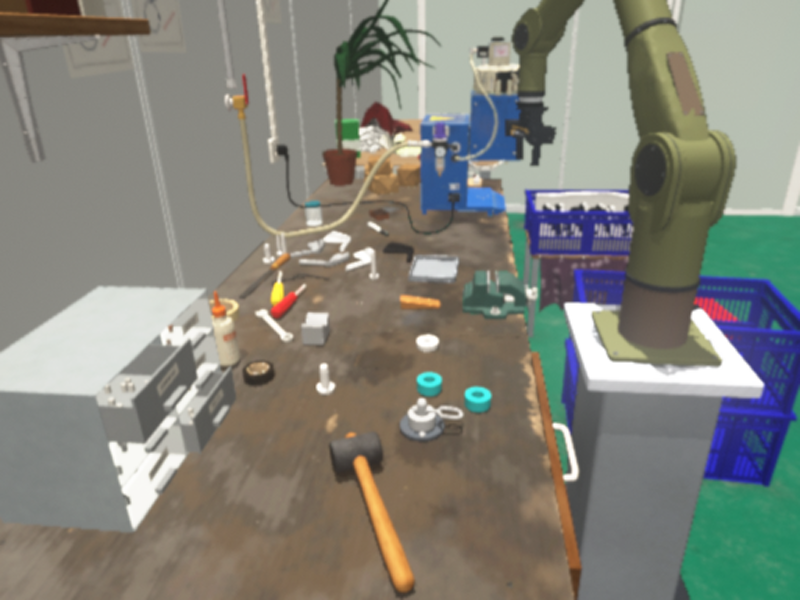

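View pics/top0.png

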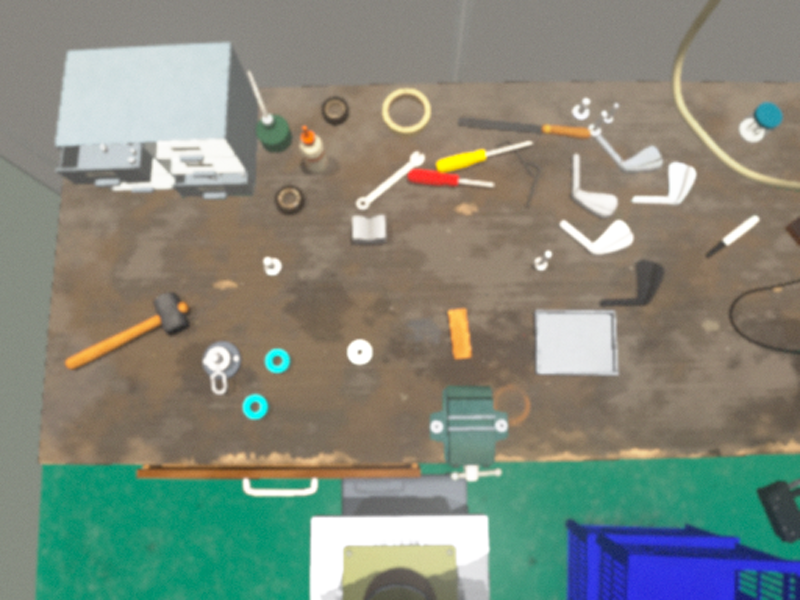

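The top view shows these, in its 512x384 pixels:
- V block at (236,146)
- post with collar and clip at (141,230)
- turquoise rings at (177,231) and (163,260)
- ring gauge at (230,225)
- mandrels at (174,170) and (347,166), with more mandrels at the back at (372,70) and (389,73)
- tray at (369,219)

Next I'll take close crops and localise them.

```bash
cat > h.py <<'E'
import numpy as np, cv2
from scipy.spatial.transform import Rotation as R
from plant import get_state, snapshot, find_in
def ray(d,uv):
    p=cv2.undistortPoints(np.array([[uv]],float),d['intrinsics'],np.array(d['dist_coeffs']))[0,0]
    E=np.array(d['extrinsics']);Rm,t=E[:3,:3],E[:3,3]
    return -Rm.T@t, Rm.T@np.array([p[0],p[1],1.])
def onz(d,uv,z):
    o,v=ray(d,uv); return o+v*(z-o[2])/v[2]
def proj(d,P):
    E=np.array(d['extrinsics']); r,_=cv2.Rodrigues(E[:3,:3])
    return cv2.projectPoints(np.array(P,float).reshape(-1,3),r,E[:3,3],d['intrinsics'],np.array(d['dist_coeffs']))[0][:,0]
def tri(d1,u1,d2,u2):
    o1,v1=ray(d1,u1);o2,v2=ray(d2,u2);v1/=np.linalg.norm(v1);v2/=np.linalg.norm(v2)
    A=np.stack([v1,-v2],1);s=np.linalg.lstsq(A,o2-o1,rcond=None)[0]
    a=o1+s[0]*v1;b=o2+s[1]*v2;return (a+b)/2,np.linalg.norm(a-b)
def crop(d,x0,y0,x1,y1,k,fn):
    cv2.imwrite(fn,cv2.resize(d['color'][y0:y1,x0:x1,::-1],None,fx=k,fy=k,interpolation=cv2.INTER_CUBIC))
def togo(pos,yaw=None):
    """remaining shift in tool axes (mm) and turn (deg) to TCP pos, tool down, jaw (tool y) direction at angle yaw(deg) in world"""
    s=get_state();p=np.array(s['tool_pos']);Q=R.from_quat(s['eef_rot']);M=Q.as_matrix()
    z=np.array([0,0,-1.])
    if yaw is None:
        y=M[:,1]-M[:,1]@z*z
    else:
        a=np.deg2rad(yaw);y=np.array([np.cos(a),np.sin(a),0])
        if y@M[:,1]<0:y=-y
    y/=np.linalg.norm(y);x=np.cross(y,z);T=np.stack([x,y,z],1)
    rv=R.from_matrix(M.T@T).as_rotvec(degrees=True)
    print('t%.2f'%s['clock'],'pos',np.round(p*1e3,1),'jawyaw %.1f'%np.degrees(np.arctan2(M[1,1],M[0,1])),'q6 %.2f'%s['q'][6],'open %.1f'%(s['opening']*88.1),'F',np.round(s['contact_force'],1))
    d=np.array(pos)-p
    print(' togo tool mm',np.round(M.T@d*1e3,1),'turn',np.round(rv,1))
E
python3 - <<'E'
from h import *
s=snapshot('side');t=snapshot('top')
crop(t,120,130,260,280,5,'pics/t_a.png')
crop(s,190,210,330,290,5,'pics/s_a.png')
crop(t,320,50,410,260,3,'pics/t_b.png')
crop(s,155,140,300,215,5,'pics/s_b.png')
for n,uv in dict(v=(235.6,146),post=(141,230),rg=(230,225),m1=(174,170),m2=(347,166),tray=(369,219)).items(): print(n,np.round(onz(t,uv,0.0)*1e3))
E
```

```text
v [697.  54.   0.]
post [442. 337.   0.]
rg [454.  71.   0.]
m1 [624. 243.   0.]
m2 [ 628. -283.    0.]
tray [ 466. -340.    0.]
```

View pics/t_a.png

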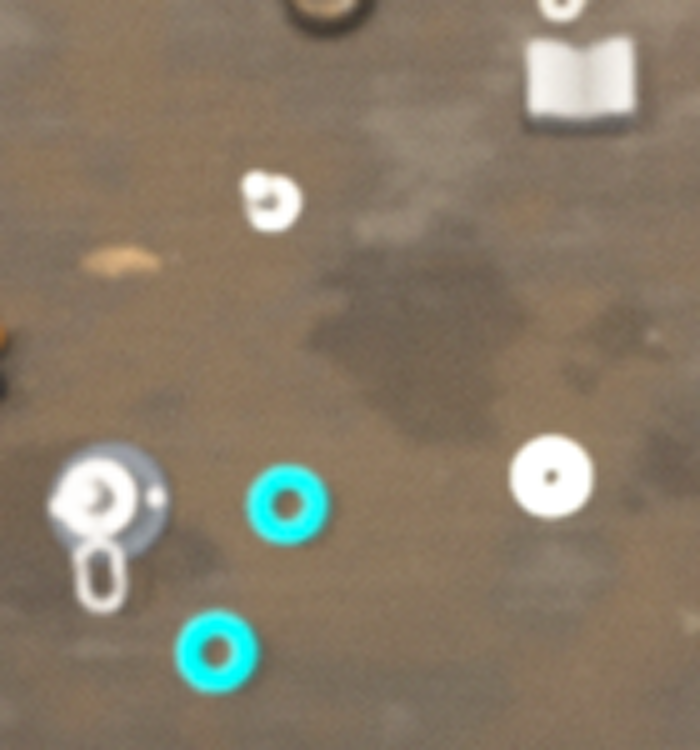

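View pics/s_a.png

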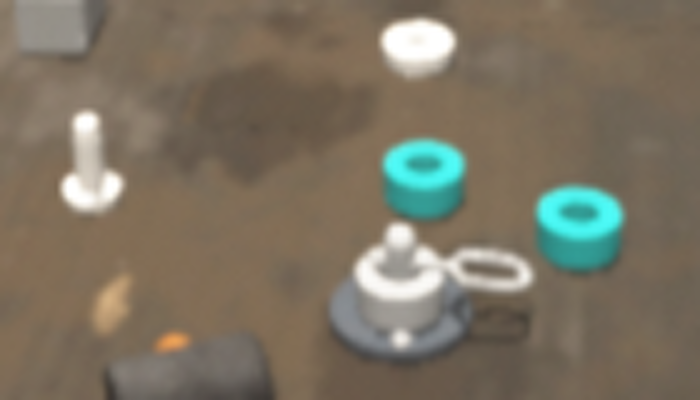

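View pics/t_b.png

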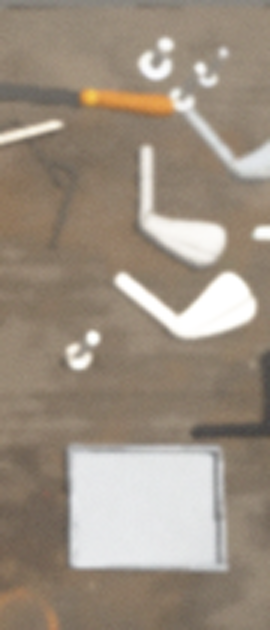

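View pics/s_b.png

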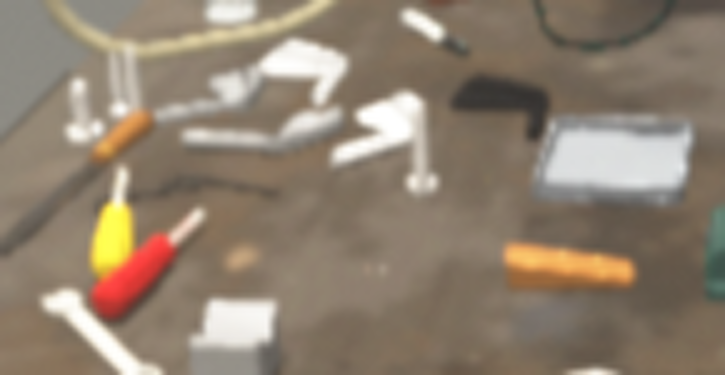

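Candidates:
- **Stout mandrel:** top (174,170). A look-alike is at the back at (372,70).
- **Tall mandrel:** top (347,166). Look-alikes are at (389,73) and (381,83).
- **Collar:** the grey one on the post at (140,229), not the turquoise ones at (177,231) and (163,260).
- **Ring gauge:** (230,225).

The side crop shows the stout one at side (208,245) and the tall one at side (239,170). I'll fit each model in both views.

```bash
cat > fit.py <<'E'
from h import *
from scipy.optimize import minimize
K=4
def cyl(parts):
    # parts list of (r,z0,z1)
    a=np.linspace(0,2*np.pi,40)
    return [np.concatenate([np.stack([r*np.cos(a),r*np.sin(a),0*a+z],1) for z in(z0,z1)]) for r,z0,z1 in parts]
def box(lx,ly,z0,z1): return [np.array([[x,y,z] for x in(-lx/2,lx/2) for y in(-ly/2,ly/2) for z in(z0,z1)])]
def vblock():
    return box(.044,.060,0,.042)
MODELS=dict(ring_gauge=cyl([(.022,0,.014)]),collar=cyl([(.022,0,.022)]),tall_mandrel=cyl([(.0115,0,.011),(.006,0,.075)]),
 stout_mandrel=cyl([(.015,0,.012),(.008,0,.050)]),v_block=vblock(),tray=box(.12,.15,0,.016))
def mask(d,model,x,y,yaw,z,win):
    x0,y0,x1,y1=win; m=np.zeros(((y1-y0)*K,(x1-x0)*K),np.uint8)
    c,s=np.cos(yaw),np.sin(yaw)
    for P in model:
        Q=P.copy();Q[:,0]=c*P[:,0]-s*P[:,1]+x;Q[:,1]=s*P[:,0]+c*P[:,1]+y;Q[:,2]+=z
        uv=(proj(d,Q)-[x0-.5,y0-.5])*K-.5
        h=cv2.convexHull(uv.astype(np.float32))
        cv2.fillConvexPoly(m,np.round(h*16).astype(np.int32),255,shift=4)
    m=cv2.GaussianBlur(m.astype(np.float32),(0,0),K*0.9)
    return cv2.resize(m,(x1-x0,y1-y0),interpolation=cv2.INTER_AREA)
def feat(d,win):
    x0,y0,x1,y1=win;c=d['color'][y0:y1,x0:x1].astype(np.float32)
    b=np.median(c.reshape(-1,3),0)
    return np.clip(np.linalg.norm(c-b,axis=2)-15,0,90)
def fit(ds,model,x,y,z=0,yaw=0,fityaw=False,pad=8,tag=None,free=None):
    wins=[]
    for d in ds:
        m=np.concatenate([proj(d,P+[x,y,z]) for P in model]);a=np.floor(m.min(0)-pad).astype(int);b=np.ceil(m.max(0)+pad).astype(int)
        wins.append((max(a[0],0),max(a[1],0),min(b[0],512),min(b[1],384)))
    fs=[feat(d,w) for d,w in zip(ds,wins)]
    def cost(p):
        t=0
        for d,w,f in zip(ds,wins,fs):
            m=mask(d,model,p[0]/1e3,p[1]/1e3,p[2]*.01 if fityaw else yaw,z,w)
            t-=np.corrcoef(m.ravel(),f.ravel())[0,1]
        return t/len(ds)
    p0=[x*1e3,y*1e3]+([yaw*100] if fityaw else [])
    sim=np.array([p0]+[[p0[j]+(12 if j==i else 0) for j in range(len(p0))] for i in range(len(p0))])
    r=minimize(cost,p0,method='Nelder-Mead',options=dict(initial_simplex=sim,xatol=.05,fatol=1e-5))
    if tag:
        for i,(d,w) in enumerate(zip(ds,wins)):
            x0,y0,x1,y1=w;im=cv2.resize(d['color'][y0:y1,x0:x1,::-1],None,fx=6,fy=6,interpolation=cv2.INTER_CUBIC)
            m=cv2.resize(mask(d,model,r.x[0]/1e3,r.x[1]/1e3,r.x[2]*.01 if fityaw else yaw,z,w),(im.shape[1],im.shape[0]))
            cs,_=cv2.findContours((m>127).astype(np.uint8),0,2);cv2.drawContours(im,cs,-1,(0,0,255),1)
            cv2.imwrite(f'pics/{tag}_{i}.png',im)
    return np.round(r.x,1),round(-r.fun,3)
E
python3 - <<'E'
from fit import *
s=snapshot('side');t=snapshot('top')
for n,x,y in [('ring_gauge',.45,.07),('stout_mandrel',.624,.243),('tall_mandrel',.628,-.283)]:
    for mm in ([n] if n=='ring_gauge' else ['stout_mandrel','tall_mandrel']):
        for k,ds in (('both',[t,s]),('top',[t]),('side',[s])):
            print(n,'as',mm,k,fit(ds,MODELS[mm],x,y,tag=('f_'+n if k=='both' and mm==n else None)))
for k,ds in (('both',[t,s]),('top',[t]),('side',[s])):
    print('v',k,fit(ds,MODELS['v_block'],.68,.054,fityaw=True,tag='f_v' if k=='both' else None))
    print('tray',k,fit(ds,MODELS['tray'],.466,-.34,fityaw=True,tag='f_tray' if k=='both' else None))
import glob
fs=sorted(glob.glob('pics/f_*.png'));H=max(cv2.imread(f).shape[0] for f in fs)
ims=[cv2.imread(f) for f in fs]
W=0;rows=[];cur=[]
canvas=np.zeros((1500,1600,3),np.uint8);x=y=h=0
for im in ims:
    if x+im.shape[1]>1600:x=0;y+=h;h=0
    canvas[y:y+im.shape[0],x:x+im.shape[1]]=im[:1500-y];x+=im.shape[1];h=max(h,im.shape[0])
cv2.imwrite('pics/fits.png',cv2.resize(canvas[:1200],(800,600),interpolation=cv2.INTER_AREA))
print(fs)
E
```

```text
ring_gauge as ring_gauge both (array([451.7,  69.8]), np.float64(0.943))
ring_gauge as ring_gauge top (array([453. ,  70.8]), np.float64(0.936))
ring_gauge as ring_gauge side (array([451.1,  68. ]), np.float64(0.965))
stout_mandrel as stout_mandrel both (array([620.5, 240.5]), np.float64(0.952))
stout_mandrel as stout_mandrel top (array([621.6, 240.9]), np.float64(0.945))
stout_mandrel as stout_mandrel side (array([619.9, 241. ]), np.float64(0.966))
stout_mandrel as tall_mandrel both (array([619.9, 239.4]), np.float64(0.79))
stout_mandrel as tall_mandrel top (array([618.3, 238.5]), np.float64(0.838))
stout_mandrel as tall_mandrel side (array([618.3, 246.1]), np.float64(0.781))
tall_mandrel as stout_mandrel both (array([ 621.3, -280.4]), np.float64(0.591))
tall_mandrel as stout_mandrel top (array([ 622.7, -279.7]), np.float64(0.851))
tall_mandrel as stout_mandrel side (array([ 621.2, -290.3]), np.float64(0.36))
tall_mandrel as tall_mandrel both (array([ 619.9, -277.9]), np.float64(0.713))
tall_mandrel as tall_mandrel top (array([ 619.9, -278. ]), np.float64(0.9))
tall_mandrel as tall_mandrel side (array([ 620. , -282.7]), np.float64(0.535))
v both (array([686.4,  50.2,   7.6]), np.float64(0.765))
tray both (array([ 459.3, -321.4,   -1.4]), np.float64(0.658))
v top (array([689.6,  52.1,  -3.3]), np.float64(0.867))
tray top (array([ 456.7, -319.8,   -4.5]), np.float64(0.603))
v side (array([686.1,  41.2,  12.2]), np.float64(0.717))
tray side (array([ 467. , -347. ,   11.4]), np.float64(0.783))
['pics/f_ring_gauge_0.png', 'pics/f_ring_gauge_1.png', 'pics/f_stout_mandrel_0.png', 'pics/f_stout_mandrel_1.png', 'pics/f_tall_mandrel_0.png', 'pics/f_tall_mandrel_1.png', 'pics/f_tray_0.png', 'pics/f_tray_1.png', 'pics/f_v_0.png', 'pics/f_v_1.png']
```

View pics/fits.png

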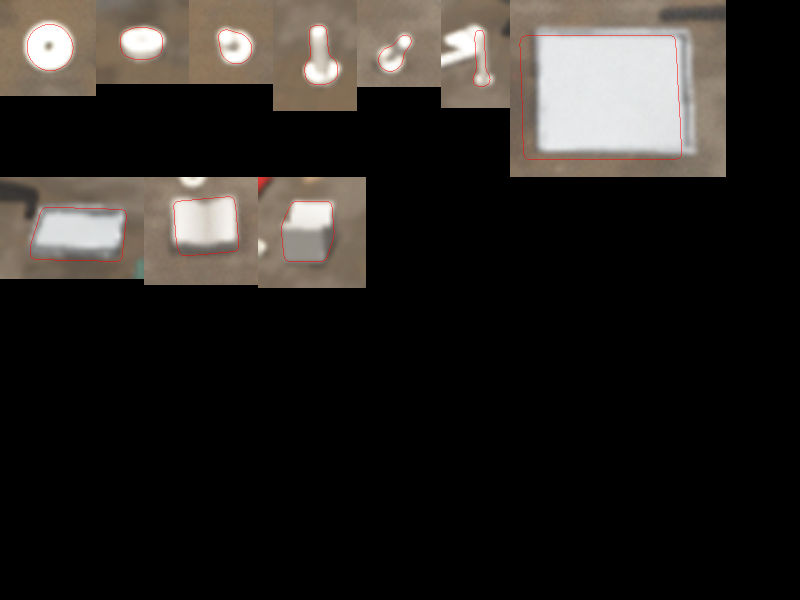

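```bash
cat > vb.py <<'E'
from fit import *
def wire(im,d,x,y,yaw,win,k,dims=(.044,.06,.042),col=(0,0,255)):
    c,s=np.cos(yaw),np.sin(yaw);lx,ly,h=dims
    P=[np.array([c*a*lx/2-s*b*ly/2+x,s*a*lx/2+c*b*ly/2+y,z]) for z in(0,h) for a,b in((-1,-1),(1,-1),(1,1),(-1,1))]
    uv=(proj(d,P)-[win[0]-.5,win[1]-.5])*k
    for i,j in [(0,1),(1,2),(2,3),(3,0),(4,5),(5,6),(6,7),(7,4),(0,4),(1,5),(2,6),(3,7)]:
        cv2.line(im,tuple(np.round(uv[i]).astype(int)),tuple(np.round(uv[j]).astype(int)),col,1)
def show(s,t,x,y,yaw,fn,c0=(.68,.05),half=22,k=9,dims=(.044,.06,.042)):
    ims=[]
    for d in(t,s):
        u=proj(d,[[c0[0],c0[1],dims[2]/2]])[0].astype(int);w=(u[0]-half,u[1]-half,u[0]+half,u[1]+half)
        im=cv2.resize(d['color'][w[1]:w[3],w[0]:w[2],::-1],None,fx=k,fy=k,interpolation=cv2.INTER_CUBIC)
        wire(im,d,x,y,yaw,w,k,dims);ims.append(im)
    cv2.imwrite(fn,np.hstack(ims))
E
python3 - <<'E'
from vb import *
s=snapshot('side');t=snapshot('top')
# avg several shots to beat noise not needed
show(s,t,.686,.050,.0,'pics/v1.png')
E
```

```text
(no output)
```

View pics/v1.png

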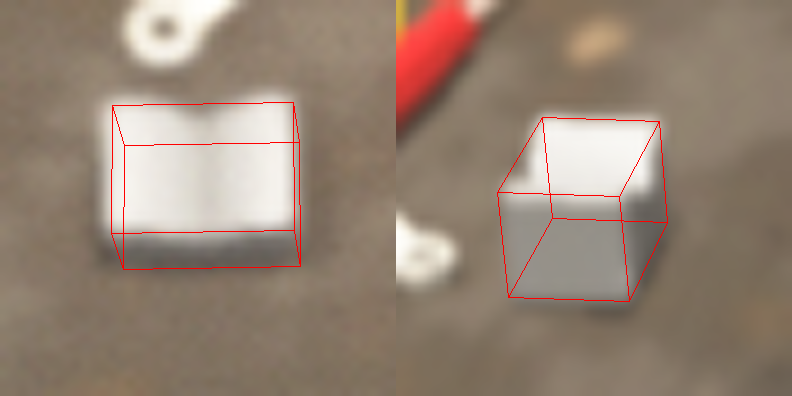

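```bash
cat > vfit.py <<'E'
from vb import *
def facefit(ds,x,y,yaw,dims,half=16,faces=('top','-x','+y','-y'),z0=0):
    lx,ly,h=np.array(dims)/1
    C=np.array([[a*lx/2,b*ly/2,z] for z in(z0,h) for a,b in((-1,-1),(1,-1),(1,1),(-1,1))])
    F={'top':[4,5,6,7],'-x':[0,3,7,4],'+y':[2,3,7,6],'-y':[0,1,5,4],'+x':[1,2,6,5]}
    N={'top':[0,0,1],'-x':[-1,0,0],'+y':[0,1,0],'-y':[0,-1,0],'+x':[1,0,0]}
    wins=[]
    for d in ds:
        u=proj(d,[[x,y,h/2]])[0].astype(int);wins.append((u[0]-half,u[1]-half,u[0]+half,u[1]+half))
    ims=[d['color'][w[1]:w[3],w[0]:w[2]].astype(np.float32).mean(2) for d,w in zip(ds,wins)]
    def cost(p):
        X,Y,W=p[0]/1e3,p[1]/1e3,p[2]/100;c,s=np.cos(W),np.sin(W);Rz=np.array([[c,-s,0],[s,c,0],[0,0,1]])
        P=C@Rz.T+[X,Y,0];tot=0
        for d,w,im in zip(ds,wins,ims):
            E=np.array(d['extrinsics']);cam=-E[:3,:3].T@E[:3,3];uv=(proj(d,P)-[w[0]-.5,w[1]-.5])*K-.5
            cols=[np.ones(im.size)]
            for f,ix in F.items():
                n=Rz@np.array(N[f]);
                if n@(cam-P[ix].mean(0))<=0:continue
                m=np.zeros((im.shape[0]*K,im.shape[1]*K),np.uint8)
                cv2.fillConvexPoly(m,np.round(cv2.convexHull(uv[ix].astype(np.float32))*16).astype(np.int32),255,shift=4)
                m=cv2.GaussianBlur(m.astype(np.float32),(0,0),K*.8);cols.append(cv2.resize(m,im.shape[::-1],interpolation=cv2.INTER_AREA).ravel()/255)
            A=np.stack(cols,1);c_,*_=np.linalg.lstsq(A,im.ravel(),rcond=None);r=A@c_-im.ravel()
            tot+=np.mean(np.minimum(np.abs(r),40))
        return tot
    best=None
    for y0 in(yaw-.12,yaw-.04,yaw+.04,yaw+.12):
        p0=np.array([x*1e3,y*1e3,y0*100]);sim=np.array([p0,p0+[5,0,0],p0+[0,5,0],p0+[0,0,6]])
        r=minimize(cost,p0,method='Nelder-Mead',options=dict(initial_simplex=sim,xatol=.05,fatol=1e-4))
        if best is None or r.fun<best.fun:best=r
    return np.round(best.x,1),round(best.fun,2)
E
python3 - <<'E'
from vfit import *
s=snapshot('side');t=snapshot('top')
for k,ds in (('both',[t,s]),('top',[t]),('side',[s])):
    print(k,facefit(ds,.686,.051,0,(.044,.06,.042)))
r=facefit([t,s],.686,.051,0,(.044,.06,.042))[0]
show(s,t,r[0]/1e3,r[1]/1e3,r[2]/100,'pics/v2.png')
for k,ds in (('both',[t,s]),('top',[t]),('side',[s])):
    print('tray',k,facefit(ds,.462,-.337,0,(.12,.15,.016),half=40))
r=facefit([t],.462,-.337,0,(.12,.15,.016),half=40)[0]
show(s,t,r[0]/1e3,r[1]/1e3,r[2]/100,'pics/tray2.png',(.462,-.337),half=40,k=5,dims=(.12,.15,.016))
E
```

```text
both (array([685.1,  51.3,   1.6]), np.float64(19.31))
top (array([ 6.857e+02,  5.210e+01, -1.000e-01]), np.float64(10.14))
side (array([682.5,  51.5,  -3. ]), np.float64(8.28))
tray both (array([ 464. , -333.9,   -2.8]), np.float64(21.68))
tray top (array([ 464.5, -333.9,   -3. ]), np.float64(8.11))
tray side (array([ 460.9, -323.5,   -1.9]), np.float64(13.12))
```

View pics/v2.png

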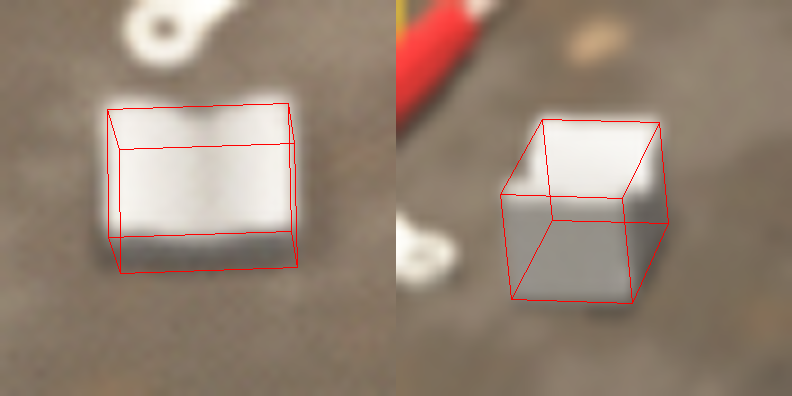

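View pics/tray2.png

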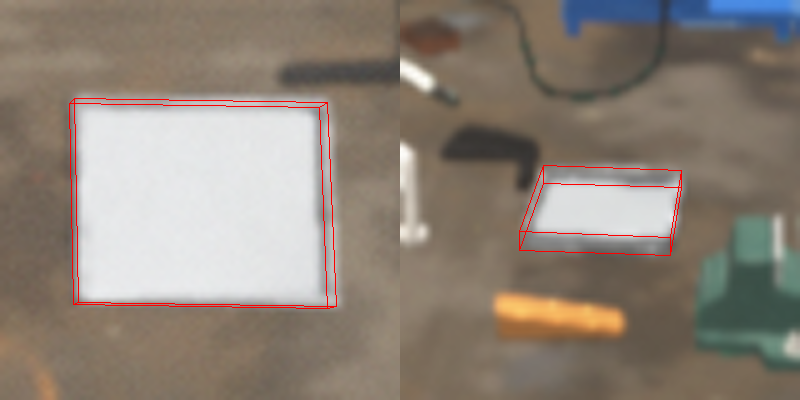

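```bash
cat > post.py <<'E'
from fit import *
def seg(a,b,z0=.029,w=.0045):
    a=np.array(a,float);b=np.array(b,float);t=(b-a)/np.linalg.norm(b-a);n=np.array([-t[1],t[0]])*w/2
    return np.array([[*(p+q),z] for p in(a,b) for q in(n,-n) for z in(z0,z0+w)])
def clipmodel(ox=.042,z0=.029,yc=0):
    r=.011;pts=[(.010+r*np.cos(a),r*np.sin(a)) for a in np.linspace(-np.pi/2,np.pi/2,9)]
    pts+=[(-.010-r*np.cos(a),r*np.sin(a)) for a in np.linspace(np.pi/2,-np.pi/2,9)]
    pts=np.array(pts+[pts[0]])+[ox,yc]
    return [seg(pts[i],pts[i+1],z0) for i in range(len(pts)-1)]+[seg((ox-.021,yc),(ox-.058,yc),z0)]
POST=cyl([(.036,0,.008)])
UP=cyl([(.022,.008,.030),(.008,.03,.053)])
E
python3 - <<'E'
from post import *
s=snapshot('side');t=snapshot('top')
for k,ds in (('both',[t,s]),('top',[t]),('side',[s])):
    print(k,fit(ds,POST+UP+clipmodel(),.442,.33,yaw=3.1,fityaw=True,pad=6,tag='p_'+k))
a=[cv2.imread(f'pics/p_both_{i}.png') for i in(0,1)];H=max(x.shape[0] for x in a)
cv2.imwrite('pics/p.png',np.hstack([cv2.copyMakeBorder(x,0,H-x.shape[0],0,0,0) for x in a]))
E
```

```text
both (array([438.3, 334.7, 323.8]), np.float64(0.795))
top (array([439.8, 335.2, 326.5]), np.float64(0.919))
side (array([437.5, 332.1, 312.2]), np.float64(0.678))
```

View pics/p.png

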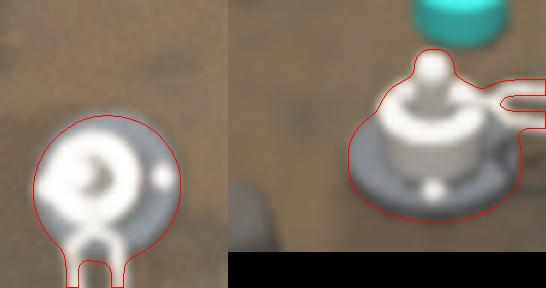

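```bash
python3 - <<'E'
from post import *
s=snapshot('side');t=snapshot('top')
def rot(M): return [P*[-1,-1,1] for P in M]
for k,ds in (('both',[t,s]),('top',[t]),('side',[s])):
    print(k,fit(ds,rot(POST+UP+clipmodel()),.440,.335,yaw=0.1,fityaw=True,pad=3,tag='p_'+k))
a=[cv2.imread(f'pics/p_both_{i}.png') for i in(0,1)];H=max(x.shape[0] for x in a)
cv2.imwrite('pics/p.png',np.hstack([cv2.copyMakeBorder(x,0,H-x.shape[0],0,0,0) for x in a]))
E
```

```text
both (array([438.9, 335. ,   9.2]), np.float64(0.752))
top (array([439.7, 335.7,  13.1]), np.float64(0.869))
side (array([438. , 332.7,  -2.1]), np.float64(0.661))
```

View pics/p.png

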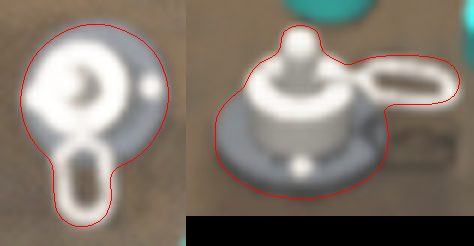

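Fits so far (mm, two-camera):
- V block at (685,51.5), yaw about 0
- post at (439,335), with its +x at 180+6°
- clip loop at about (397,331)
- tray at (464,−334)
- ring gauge at (452.5,70.5)
- stout mandrel at (621,241)
- tall mandrel at (620,−279)

Now I'll plan the reach to the clip.

```bash
python3 - <<'E'
from h import *
s=get_state(); M=R.from_quat(s['eef_rot']).as_matrix(); print(np.round(M,3))
togo((.50,-.20,.22),95)
t=snapshot('top')
for uv in((177.5,231),(163.3,260.3)): print(np.round(onz(t,uv,.022)*1e3))
print('vise',np.round(onz(t,(300,270),.06)*1e3))
E
```

```text
[[ 0.937  0.349  0.   ]
 [ 0.349 -0.937 -0.   ]
 [-0.     0.    -1.   ]]
t1.70 pos [ 218.3 -585.6  238.7] jawyaw -69.6 q6 -0.22 open 88.2 F [ 0.3 -0.7  0.1]
 togo tool mm [ 398.6 -263.    18.7] turn [ 0.   0.  15.4]
[435. 222.  22.]
[351. 262.  22.]
vise [ 320. -126.   60.]
```

```bash
python3 -m creep '[33,-22,0,0,0,3, 33,-22,0,0,0,3, 33,-22,0,0,0,3, 33,-22,0,0,0,3, 33,-23,0,0,0,3]' 88 20; python3 -c "
from h import *
togo((.50,-.20,.22),96.3)"
```

```text
clock: 2.17
tool_pos: [0.344, -0.4443, 0.2371]
eef_rot: [1.0, 0.03, -0.003, 0.004]
contact_force: [0.9, -0.5, 0.0]
opening: 0.997
t2.17 pos [ 344.  -444.3  237.1] jawyaw -86.6 q6 -0.76 open 87.8 F [ 0.9 -0.5  0. ]
 togo tool mm [ 170.2 -234.7   14.3] turn [ 0.4  0.4 -2.9]
```

```bash
python3 -m creep '[22,-34,0,0,0,-1, 22,-34,0,0,0,-1, 22,-34,0,0,0,0, 22,-34,0,0,0,0, 22,-34,0,0,0,0]' ; python3 -m creep '[22,-34,0,0,0,0, 15,-38,0,0,0,0, 0,-41,0,0,0,0, 0,-41,0,0,0,0, 0,-41,0,0,0,0]'; python3 -c "
from h import *
togo((.45,.2,.22),96.3)"
```

```text
clock: 2.58
tool_pos: [0.4457, -0.2616, 0.236]
eef_rot: [0.999, 0.047, 0.0, 0.006]
contact_force: [1.0, -0.4, -0.0]
opening: 0.999
clock: 3.0
tool_pos: [0.4713, -0.0595, 0.2346]
eef_rot: [0.999, 0.048, 0.005, 0.006]
contact_force: [0.6, 0.7, 0.1]
opening: 0.998
t3.00 pos [471.3 -59.5 234.6] jawyaw -84.6 q6 -1.51 open 88.0 F [0.6 0.7 0.1]
 togo tool mm [   3.3 -260.5   11.3] turn [ 0.7 -0.6 -0.8]
```

```bash
python3 -m creep '[0,-41,0,0,0,0, 0,-41,0,0,0,0, 0,-41,0,0,0,0, 0,-41,0,0,0,0, -4,-41,0,0,0,0]' ; python3 -m creep '[-8,-41,0,0,0,0, -10,-40,0,0,0,0, -10,-35,10,0,0,0, -10,-25,10,0,0,0, -10,-10,20,0,0,0]' 44; python3 -c "
from h import *
togo((.397,.331,.1),96.3)"
```

```text
clock: 3.42
tool_pos: [0.4481, 0.1476, 0.2332]
eef_rot: [0.999, 0.048, 0.008, 0.005]
contact_force: [0.7, 1.0, -0.7]
opening: 0.996
clock: 3.83
tool_pos: [0.3871, 0.3081, 0.1939]
eef_rot: [0.999, 0.053, 0.014, -0.002]
contact_force: [0.4, 0.4, -0.8]
opening: 0.642
t3.83 pos [387.1 308.1 193.9] jawyaw -84.0 q6 -2.24 open 56.5 F [ 0.4  0.4 -0.8]
 togo tool mm [  9.6 -21.5  94.2] turn [-0.1 -1.6 -0.3]
```

```bash
python3 -m creep '[2,-10,20,0,-1.5,0, 3,-10,20,0,0,0, 2,-2,20,0,0,0, 0,0,15,0,0,0, 0,0,0,0,0,0]' 44; python3 - <<'E'
from h import *
togo((.397,.331,.024),96.3)
s=snapshot('side');t=snapshot('top')
crop(t,110,200,190,290,6,'pics/c1t.png');crop(s,240,190,330,290,6,'pics/c1s.png')
E
```

```text
clock: 4.25
tool_pos: [0.3865, 0.34, 0.1139]
eef_rot: [0.998, 0.06, -0.001, -0.003]
contact_force: [0.5, 0.1, 0.2]
opening: 0.499
t4.25 pos [386.5 340.  113.9] jawyaw -83.1 q6 -2.24 open 43.9 F [0.5 0.1 0.2]
 togo tool mm [ 9.5 10.8 89.9] turn [-0.4  0.1  0.6]
```

View pics/c1t.png

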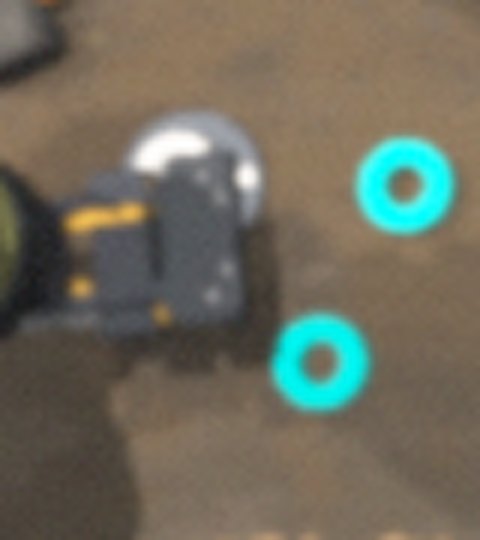

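View pics/c1s.png

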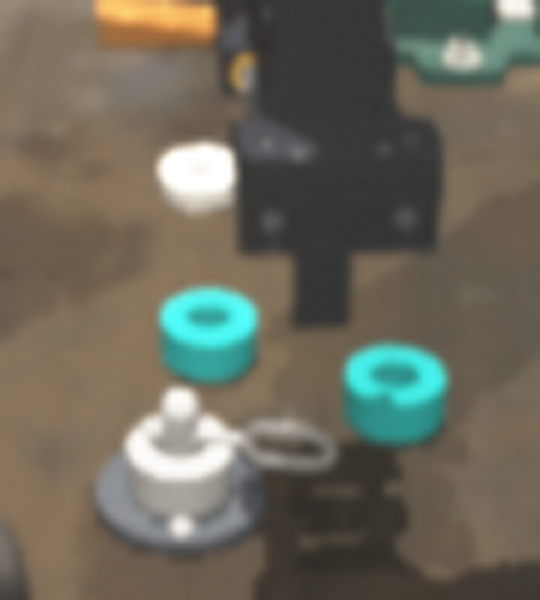

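```bash
python3 -m creep '[5,5,20,0,0,0, 4,4,20,0,0,0, 0,1,15,0,0,0, 0,0,8,0,0,0, 0,0,0,0,0,0]' 44; python3 - <<'E'
from h import *
togo((.397,.331,.024),96.3)
E
```

```text
clock: 4.77
tool_pos: [0.4032, 0.3342, 0.0579]
eef_rot: [0.998, 0.058, 0.006, -0.008]
contact_force: [0.0, 0.3, 0.4]
opening: 0.496
t4.77 pos [403.2 334.2  57.9] jawyaw -83.3 q6 -2.23 open 43.7 F [0.  0.3 0.4]
 togo tool mm [-7.   2.9 33.8] turn [-0.9 -0.7  0.4]
```

```bash
python3 -m creep '[-5,2,10,0,0,0, 0,0,8,0,0,0, 0,0,5,0,0,0, 0,0,0,0,0,0]' 44; python3 - <<'E'
from h import *
togo((.397,.331,.024),96.3)
s=snapshot('side');crop(s,240,190,330,290,6,'pics/c2s.png')
E
```

```text
clock: 5.1
tool_pos: [0.4014, 0.3339, 0.0381]
eef_rot: [0.998, 0.058, 0.009, -0.01]
contact_force: [-0.5, -0.9, -0.4]
opening: 0.503
t5.10 pos [401.4 333.9  38.1] jawyaw -83.4 q6 -2.23 open 44.3 F [-0.5 -0.9 -0.4]
 togo tool mm [-5.   2.6 14. ] turn [-1.1 -1.1  0.3]
```

View pics/c2s.png

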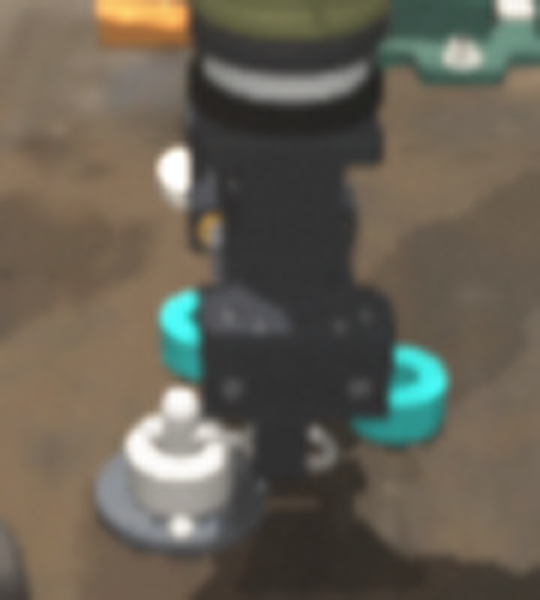

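```bash
python3 -m creep '[-4,3,8,-1,-1,0, 0,0,7,0,0,0, 0,0,0,0,0,0]' 44; python3 - <<'E'
from h import *
togo((.397,.331,.024),96.3)
E
```

```text
clock: 5.4
tool_pos: [0.3991, 0.3317, 0.0236]
eef_rot: [0.998, 0.058, 0.001, -0.001]
contact_force: [-0.5, -0.1, 0.1]
opening: 0.501
t5.40 pos [399.1 331.7  23.6] jawyaw -83.4 q6 -2.23 open 44.1 F [-0.5 -0.1  0.1]
 togo tool mm [-2.2  0.4 -0.4] turn [-0.2 -0.2  0.3]
```

```bash
python3 -m creep '[-1.5,0,0,0,0,0, 0,0,0,0,0,0, 0,0,0,0,0,0, 0,0,0,0,0,0, 0,0,0,0,0,0]' 15 20; python3 - <<'E'
from h import *
togo((.397,.331,.024),96.3)
s=snapshot('side');crop(s,240,190,330,290,6,'pics/c3s.png')
E
```

```text
clock: 5.82
tool_pos: [0.3973, 0.3315, 0.0233]
eef_rot: [0.998, 0.058, 0.001, -0.001]
contact_force: [0.2, -0.8, 0.1]
opening: 0.29
t5.82 pos [397.3 331.5  23.3] jawyaw -83.4 q6 -2.23 open 25.5 F [ 0.2 -0.8  0.1]
 togo tool mm [-0.3  0.4 -0.8] turn [-0.1 -0.1  0.3]
```

View pics/c3s.png

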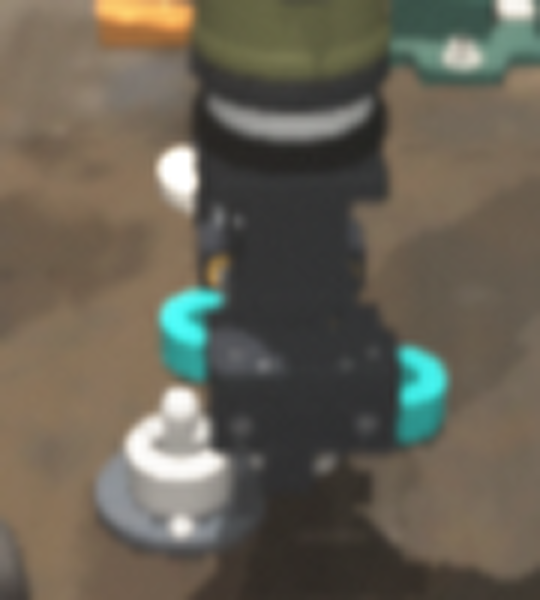

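```bash
python3 -m creep '[0,0,0,0,0,0, -4,0,0,0,0,0, -5,0,0,0,0,0, -5,0,0,0,0,0, -5,0,0,0,0,0]' 15 20; python3 - <<'E'
from h import *
togo((.352,.3265,.024),96.3)
E
```

```text
clock: 6.28
tool_pos: [0.3786, 0.3294, 0.0235]
eef_rot: [0.998, 0.057, 0.002, -0.002]
contact_force: [-0.5, -0.6, -0.1]
opening: 0.292
t6.28 pos [378.6 329.4  23.5] jawyaw -83.4 q6 -2.25 open 25.7 F [-0.5 -0.6 -0.1]
 togo tool mm [-26.7  -0.2  -0.6] turn [-0.2 -0.3  0.3]
```

```bash
python3 -m creep '[-6,0,0,0,0,0, -6,0,0,0,0,0, -6,0,0,0,0,0, -6,0,0,0,0,0, -3,0,0,0,0,0]'; python3 - <<'E'
from h import *
togo((.350,.3265,.024),96.3)
s=snapshot('side');crop(s,240,190,330,290,6,'pics/c4s.png')
E
```

```text
clock: 6.7
tool_pos: [0.3467, 0.3256, 0.0235]
eef_rot: [0.998, 0.058, 0.001, -0.001]
contact_force: [-0.6, -0.3, 0.2]
opening: 0.29
t6.70 pos [346.7 325.6  23.5] jawyaw -83.3 q6 -2.27 open 25.6 F [-0.6 -0.3  0.2]
 togo tool mm [ 3.4 -0.5 -0.5] turn [-0.1 -0.1  0.4]
```

View pics/c4s.png

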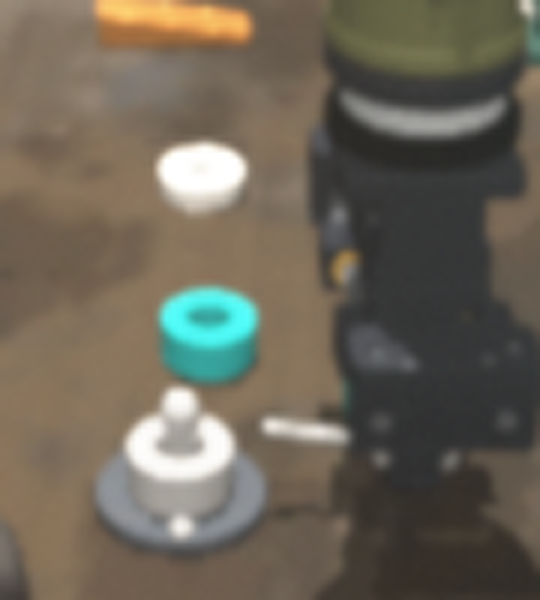

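The clip is out of the pin: the leg shows free at side crop (265–350, 430). I'll lift it and carry it to the tray.

```bash
python3 -m creep '[0,0,-20,0,0,0, 0,0,-35,0,0,0, 5,0,-35,0,0,0, 10,5,-35,0,0,0, 15,15,-30,0,0,0]'; python3 -m creep '[20,25,-15,0,0,0, 20,35,0,0,0,0, 20,35,0,0,0,0, 15,38,0,0,0,0, 10,40,0,0,0,0]'; python3 - <<'E'
from h import *
togo((.47,-.15,.22),91)
E
```

```text
clock: 7.17
tool_pos: [0.3716, 0.3094, 0.178]
eef_rot: [0.998, 0.063, -0.006, 0.003]
contact_force: [1.0, 1.7, -0.9]
opening: 0.291
clock: 7.58
tool_pos: [0.4867, 0.1547, 0.2022]
eef_rot: [0.997, 0.071, 0.004, -0.005]
contact_force: [1.1, 0.0, 0.1]
opening: 0.292
t7.58 pos [486.7 154.7 202.2] jawyaw -81.8 q6 -1.86 open 25.7 F [1.1 0.  0.1]
 togo tool mm [-59.7 299.1 -20.8] turn [-0.5 -0.4  7.2]
```

```bash
python3 -m creep '[-4,41,-4,0,0,1, -4,41,-4,0,0,1, -4,41,-4,0,0,1, -4,41,0,0,0,1, -2,41,0,0,0,1]'; python3 -m creep '[-2,41,0,0,0,1, 0,41,0,0,0,1, 0,41,0,0,0,0, 0,38,0,0,0,0, 0,30,10,0,0,0]'; python3 - <<'E'
from h import *
togo((.4465,-.334,.1),91)
E
```

```text
clock: 8.0
tool_pos: [0.4938, -0.0539, 0.2126]
eef_rot: [1.0, 0.025, 0.007, -0.005]
contact_force: [1.2, -0.2, -0.4]
opening: 0.289
clock: 8.42
tool_pos: [0.4944, -0.2538, 0.2023]
eef_rot: [1.0, 0.004, 0.009, -0.003]
contact_force: [0.4, 0.2, 0.2]
opening: 0.289
t8.42 pos [ 494.4 -253.8  202.3] jawyaw -89.6 q6 -1.24 open 25.5 F [0.4 0.2 0.2]
 togo tool mm [-50.2  80.5 100.9] turn [-0.4 -1.  -0.6]
```

```bash
python3 -m creep '[-12,18,20,0,-1,0, -12,18,25,0,0,0, -10,15,20,0,0,0, -6,8,12,0,0,0, 0,0,0,0,0,0]'; python3 - <<'E'
from h import *
togo((.4465,-.334,.008),91.7)
s=snapshot('side');crop(s,220,110,310,200,6,'pics/c5s.png')
t=snapshot('top');crop(t,320,160,410,260,6,'pics/c5t.png')
E
```

```text
clock: 8.83
tool_pos: [0.4504, -0.3279, 0.121]
eef_rot: [1.0, -0.005, 0.001, 0.001]
contact_force: [0.2, 0.8, 0.2]
opening: 0.293
t8.83 pos [ 450.4 -327.9  121. ] jawyaw -90.6 q6 -1.15 open 25.8 F [0.2 0.8 0.2]
 togo tool mm [ -4.   6. 113.] turn [ 0.1 -0.1 -2.3]
```

View pics/c5s.png

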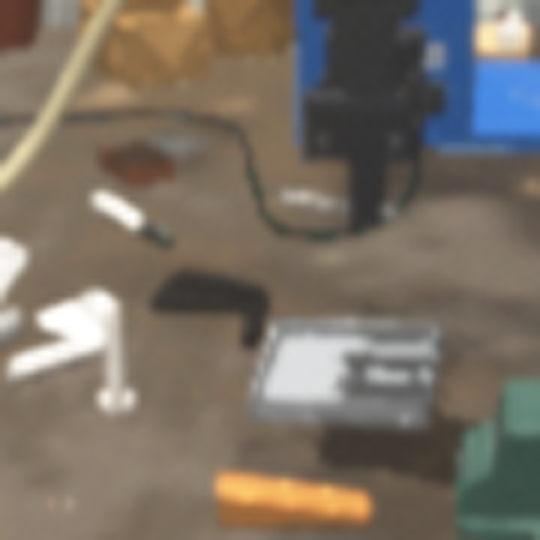

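View pics/c5t.png

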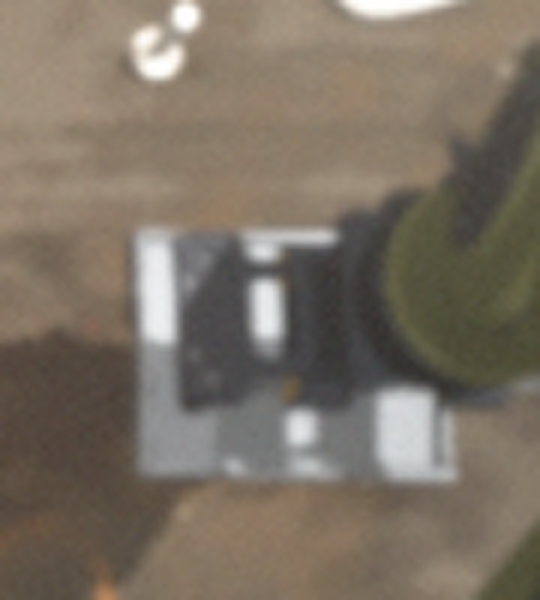

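```bash
python3 -m creep '[-3,5,25,0,0,1, 0,0,25,0,0,0, 0,0,20,0,0,0, 0,0,10,0,0,0, 0,0,3,0,0,0]'; python3 - <<'E'
from h import *
togo((.4465,-.334,.007),88.3)
E
```

```text
clock: 9.35
tool_pos: [0.4627, -0.3276, 0.0448]
eef_rot: [1.0, -0.008, 0.012, 0.003]
contact_force: [0.2, -0.2, 0.3]
opening: 0.29
t9.35 pos [ 462.7 -327.6   44.8] jawyaw -90.9 q6 -1.17 open 25.6 F [ 0.2 -0.2  0.3]
 togo tool mm [-16.9   6.5  37.5] turn [ 0.3 -1.3  0.8]
```

```bash
python3 -m creep '[-7,4,7,0,-1,0.5, -5,2,7,0,0,0, -3,0,6,0,0,0, 0,0,5,0,0,0, 0,0,0,0,0,0]'; python3 - <<'E'
from h import *
togo((.4465,-.334,.007),88.3)
E
```

```text
clock: 9.77
tool_pos: [0.4504, -0.3331, 0.0211]
eef_rot: [1.0, -0.011, 0.005, 0.004]
contact_force: [-0.3, 0.2, -0.9]
opening: 0.296
t9.77 pos [ 450.4 -333.1   21.1] jawyaw -91.2 q6 -1.17 open 26.1 F [-0.3  0.2 -0.9]
 togo tool mm [-4.   0.9 14. ] turn [ 0.4 -0.6  0.5]
```

```bash
python3 -m creep '[-3,1,6,0,-0.5,0, 0,0,5,0,0,0, 0,0,2,0,0,0, 0,0,0,0,0,0]'; python3 - <<'E'
from h import *
togo((.4465,-.334,.007),88.3)
s=snapshot('side');crop(s,220,110,310,200,6,'pics/c6s.png')
E
```

```text
clock: 10.1
tool_pos: [0.4473, -0.3348, 0.0074]
eef_rot: [1.0, -0.011, 0.001, 0.004]
contact_force: [-0.3, 0.2, 0.3]
opening: 0.293
t10.10 pos [ 447.3 -334.8    7.4] jawyaw -91.3 q6 -1.17 open 25.8 F [-0.3  0.2  0.3]
 togo tool mm [-0.9 -0.8  0.4] turn [ 0.5 -0.1  0.4]
```

View pics/c6s.png

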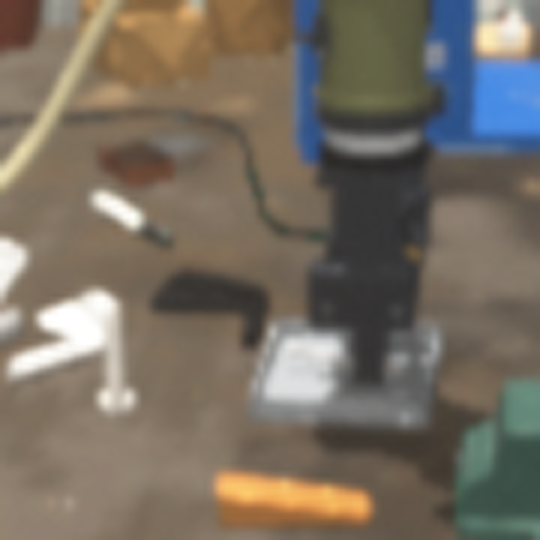

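Down in the tray. I'll open a little, then rise.

```bash
python3 -m creep '[0,0,0,0,0,0, 0,0,0,0,0,0, 0,0,0,0,0,0]' 42; python3 -m creep '[0,0,-8,0,0,0, 0,0,-25,0,0,0, 0,0,-35,0,0,0, 0,0,-35,0,0,0, 10,-10,-35,0,0,0]'; python3 - <<'E'
from h import *
togo((.439,.335,.2),93)
s=snapshot('side');crop(s,220,110,310,200,6,'pics/c7s.png')
t=snapshot('top');crop(t,320,160,410,260,6,'pics/c7t.png')
E
```

```text
clock: 10.4
tool_pos: [0.4478, -0.3349, 0.0078]
eef_rot: [1.0, -0.011, 0.001, 0.004]
contact_force: [0.7, 0.6, -0.8]
opening: 0.47
clock: 10.82
tool_pos: [0.4514, -0.3234, 0.1458]
eef_rot: [1.0, -0.013, -0.006, 0.001]
contact_force: [0.6, -1.2, -0.0]
opening: 0.479
t10.82 pos [ 451.4 -323.4  145.8] jawyaw -91.5 q6 -1.17 open 42.2 F [ 0.6 -1.2 -0. ]
 togo tool mm [ -29.9 -657.8  -55.3] turn [ 0.1  0.7 -4.5]
```

View pics/c7s.png

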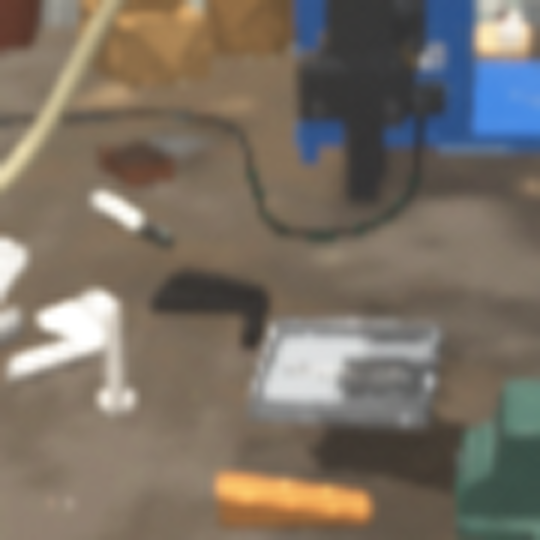

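View pics/c7t.png

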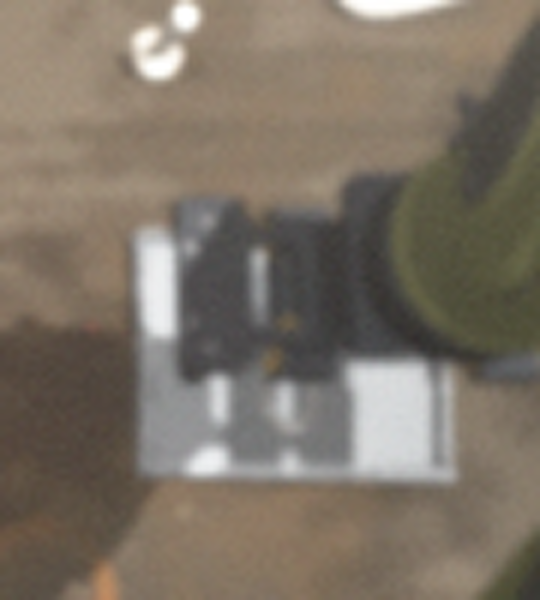

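```bash
python3 -m creep '[0,0,-20,0,0,-7, 0,0,-20,0,0,-7, 0,0,-15,0,0,-7, 0,0,-10,0,0,-7, 0,0,0,0,0,-7]' 70; python3 -m creep '[0,0,0,0,0,-7, 0,0,0,0,0,-7, 0,0,0,0,0,-7, 0,0,0,0,0,-7, 0,0,0,0,0,-7]';python3 -m creep '[0,0,0,0,0,-7, 0,0,0,0,0,-7, 0,0,0,0,0,-7, 0,0,0,0,0,0]'; python3 - <<'E'
from h import *
togo((.5,.0,.22),6.3)
E
```

```text
clock: 11.33
tool_pos: [0.4591, -0.32, 0.2205]
eef_rot: [0.954, 0.3, 0.0, 0.005]
contact_force: [0.4, -0.0, -0.1]
opening: 0.792
clock: 11.75
tool_pos: [0.4572, -0.3202, 0.2217]
eef_rot: [0.816, 0.578, -0.002, 0.005]
contact_force: [-0.0, -0.0, -0.7]
opening: 0.795
clock: 12.08
tool_pos: [0.4547, -0.3203, 0.2208]
eef_rot: [0.692, 0.721, -0.004, 0.004]
contact_force: [0.3, -0.1, -0.6]
opening: 0.793
t12.08 pos [ 454.7 -320.3  220.8] jawyaw 2.4 q6 0.09 open 69.8 F [ 0.3 -0.1 -0.6]
 togo tool mm [318.1  58.4  -2.6] turn [-0.1  0.6 -3.9]
```

```bash
python3 -m creep '[40,8,0,0,0,-2, 40,8,0,0,0,-2, 40,8,0,0,0,0, 40,6,0,0,0,0, 40,4,0,0,0,0]'; python3 -m creep '[40,2,0,0,0,0, 40,0,0,0,0,0, 40,0,0,0,0,0, 40,0,0,0,0,0, 40,0,0,0,0,0]';python3 - <<'E'
from h import *
togo((.439,.335,.15),6.3)
t=snapshot('top');crop(t,320,160,410,260,6,'pics/c8t.png')
E
```

```text
clock: 12.5
tool_pos: [0.4711, -0.1252, 0.2158]
eef_rot: [0.682, 0.731, -0.007, 0.005]
contact_force: [0.3, 0.2, -0.2]
opening: 0.794
clock: 12.92
tool_pos: [0.4588, 0.0827, 0.2126]
eef_rot: [0.69, 0.724, -0.006, 0.006]
contact_force: [1.2, -0.3, -0.4]
opening: 0.791
t12.92 pos [458.8  82.7 212.6] jawyaw 2.8 q6 -0.74 open 69.7 F [ 1.2 -0.3 -0.4]
 togo tool mm [254.   -7.5  58.3] turn [-0.1  1.  -3.5]
```

View pics/c8t.png

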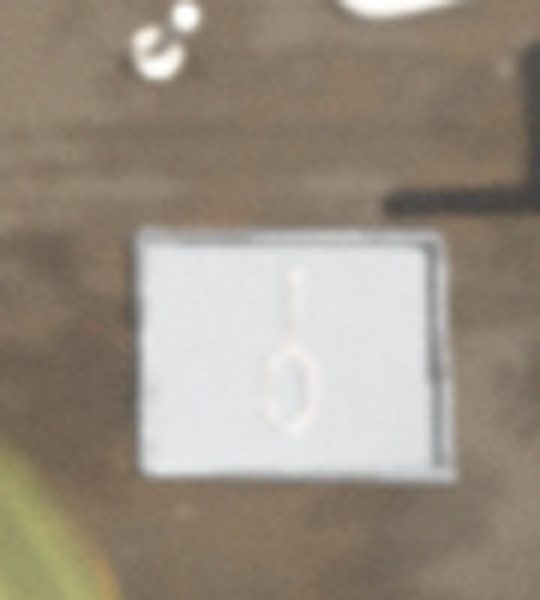

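The clip lies flat in the middle of the tray at crop (290,350). The post is unobstructed now, so I'll refit it.

```bash
python3 - <<'E'
from post import *
s=snapshot('side');t=snapshot('top')
for k,ds in (('both',[t,s]),('top',[t]),('side',[s])):
    print(k,fit(ds,POST+UP,.439,.335,pad=5,tag='q_'+k),fit(ds,UP,.439,.335,pad=-2) )
a=[cv2.imread(f'pics/q_both_{i}.png') for i in(0,1)];H=max(x.shape[0] for x in a)
cv2.imwrite('pics/q.png',np.hstack([cv2.copyMakeBorder(x,0,H-x.shape[0],0,0,0) for x in a]))
E
```

```text
both (array([439.7, 334.5]), np.float64(0.762)) (array([474.6, 303.5]), np.float64(0.273))
top (array([441. , 335.3]), np.float64(0.904)) (array([456.6, 340.7]), np.float64(0.005))
side (array([439.2, 332.4]), np.float64(0.627)) (array([473.9, 307.6]), np.float64(0.352))
  c /= stddev[:, None]
  c /= stddev[None, :]
```

View pics/q.png

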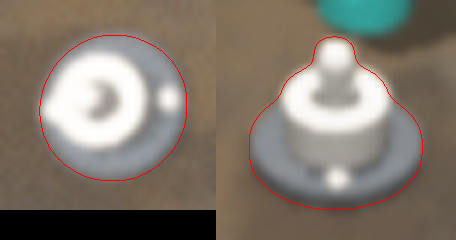

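```bash
python3 -m creep '[40,0,0,0,0,-2, 40,0,0,0,0,-2, 40,0,5,0,0,0, 40,0,10,0,0,0, 30,0,10,0,0,0]'; python3 -m creep '[20,0,10,0,0,0, 10,0,10,0,0,0, 0,0,0,0,0,0]';python3 - <<'E'
from h import *
togo((.440,.3345,.1),6.3)
E
```

```text
clock: 13.48
tool_pos: [0.4457, 0.2599, 0.1829]
eef_rot: [0.675, 0.738, -0.01, 0.01]
contact_force: [-0.1, 0.4, 0.1]
opening: 0.791
clock: 13.73
tool_pos: [0.4426, 0.2941, 0.1596]
eef_rot: [0.676, 0.736, -0.009, 0.009]
contact_force: [-0.6, -0.8, 0.2]
opening: 0.79
t13.73 pos [442.6 294.1 159.6] jawyaw 4.9 q6 -1.10 open 69.6 F [-0.6 -0.8  0.2]
 togo tool mm [41.9  0.9 58.5] turn [-0.1  1.5 -1.4]
```

```bash
python3 -m creep '[20,0,10,0,1,-1, 16,0,15,0,0.5,0, 6,0,15,0,0,0, 0,0,10,0,0,0, 0,0,0,0,0,0]';python3 - <<'E'
from h import *
togo((.440,.3345,.011),6.3)
E
```

```text
clock: 14.15
tool_pos: [0.4443, 0.3255, 0.1079]
eef_rot: [0.677, 0.736, -0.002, 0.003]
contact_force: [-0.3, -0.6, 0.3]
opening: 0.79
t14.15 pos [444.3 325.5 107.9] jawyaw 4.7 q6 -1.17 open 69.6 F [-0.3 -0.6  0.3]
 togo tool mm [10.  -3.6 96.9] turn [ 0.   0.4 -1.6]
```

```bash
python3 -m creep '[7,-3,15,0,0,-1, 3,-1,10,0,0,0, 0,0,0,0,0,0]';python3 - <<'E'
from h import *
togo((.440,.3345,.011),6.3)
s=snapshot('side');crop(s,240,180,330,290,6,'pics/d1s.png')
E
```

```text
clock: 14.4
tool_pos: [0.4429, 0.3289, 0.0834]
eef_rot: [0.675, 0.738, -0.003, 0.005]
contact_force: [0.2, -0.6, 0.2]
opening: 0.795
t14.40 pos [442.9 328.9  83.4] jawyaw 5.2 q6 -1.20 open 70.0 F [ 0.2 -0.6  0.2]
 togo tool mm [ 6.6 -2.5 72.3] turn [ 0.1  0.7 -1.2]
```

View pics/d1s.png

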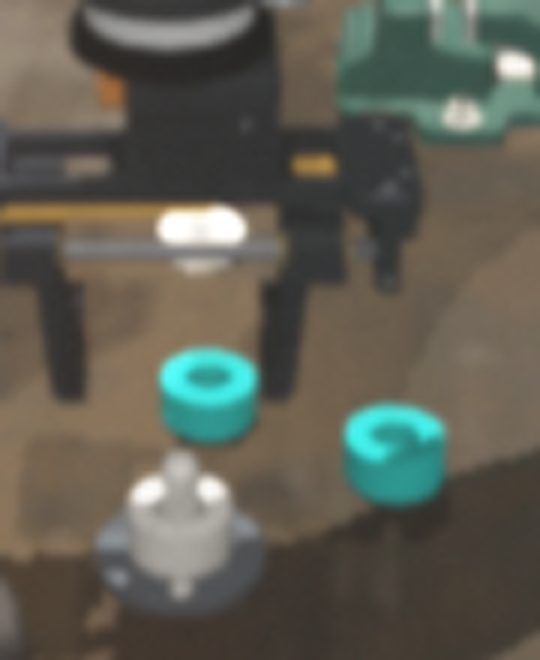

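```bash
python3 -m creep '[5,-2,10,0,0.5,-1, 2,-1,10,0,0,0, 0,0,10,0,0,0, 0,0,0,0,0,0]';python3 - <<'E'
from h import *
togo((.440,.3345,.011),6.3)
E
```

```text
clock: 14.78
tool_pos: [0.4428, 0.3331, 0.0554]
eef_rot: [0.67, 0.742, 0.002, 0.004]
contact_force: [-0.5, -0.7, 1.1]
opening: 0.795
t14.78 pos [442.8 333.1  55.4] jawyaw 5.8 q6 -1.23 open 70.0 F [-0.5 -0.7  1.1]
 togo tool mm [ 1.8 -3.  44.4] turn [ 0.4  0.2 -0.5]
```

```bash
python3 -m creep '[1,-2,12,0,0,0, 1,-1,12,0,0,0, 0,0,8,0,0,0, 0,0,4,0,0,0, 0,0,0,0,0,0]';python3 - <<'E'
from h import *
togo((.440,.3345,.011),6.3)
s=snapshot('side');crop(s,240,180,330,290,6,'pics/d2s.png')
E
```

```text
clock: 15.2
tool_pos: [0.4419, 0.3338, 0.019]
eef_rot: [0.672, 0.741, 0.002, 0.005]
contact_force: [-0.3, -0.3, -0.4]
opening: 0.793
t15.20 pos [441.9 333.8  19. ] jawyaw 5.6 q6 -1.27 open 69.9 F [-0.3 -0.3 -0.4]
 togo tool mm [ 0.9 -1.9  7.9] turn [ 0.6  0.2 -0.7]
```

View pics/d2s.png

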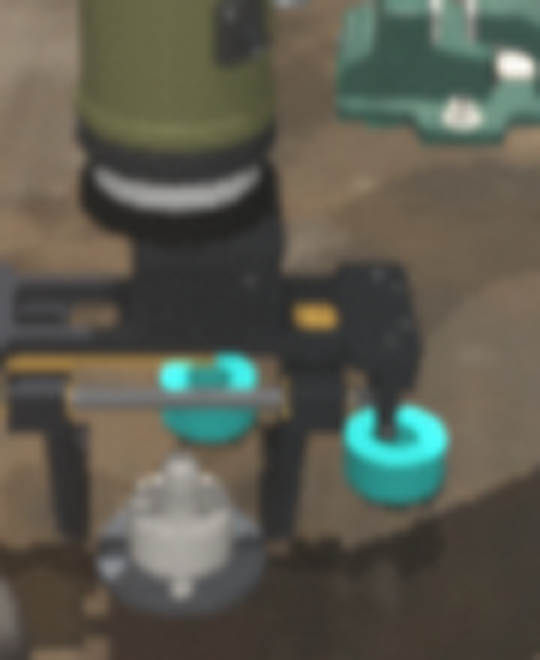

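```bash
python3 -m creep '[0.5,-1.5,4,0,0,0, 0,0,3,0,0,0, 0,0,0,0,0,0]'; python3 -m creep '[0,0,0,0,0,0, 0,0,0,0,0,0, 0,0,0,0,0,0, 0,0,0,0,0,0, 0,0,0,0,0,0]' 35 30;python3 - <<'E'
from h import *
togo((.440,.3345,.012),6.3)
E
```

```text
clock: 15.5
tool_pos: [0.4413, 0.3346, 0.013]
eef_rot: [0.672, 0.741, 0.004, 0.005]
contact_force: [-0.1, 0.4, 0.2]
opening: 0.792
clock: 15.92
tool_pos: [0.4417, 0.3349, 0.0137]
eef_rot: [0.672, 0.741, 0.004, 0.005]
contact_force: [-0.1, 0.6, -0.9]
opening: 0.481
t15.92 pos [441.7 334.9  13.7] jawyaw 5.6 q6 -1.28 open 42.4 F [-0.1  0.6 -0.9]
 togo tool mm [-0.2 -1.7  1.6] turn [ 0.8  0.1 -0.7]
```

```bash
python3 -m creep '[0,0,-6,0,0,0, 0,0,-10,0,0,0, 0,0,-15,0,0,0, 0,0,-15,0,0,0, 0,0,-15,0,0,0]'; python3 -m creep '[0,0,-20,0,0,0, 0,0,-20,0,0,0, 0,0,-10,0,0,0, 0,0,0,0,0,0]';python3 - <<'E'
from h import *
togo((.601,.0515,.15),0)
s=snapshot('side');crop(s,240,150,330,290,5,'pics/d3s.png')
E
```

```text
clock: 16.33
tool_pos: [0.4389, 0.3331, 0.0763]
eef_rot: [0.672, 0.741, 0.001, 0.005]
contact_force: [0.2, 0.3, -1.3]
opening: 0.479
clock: 16.67
tool_pos: [0.4392, 0.3338, 0.1346]
eef_rot: [0.672, 0.741, 0.004, 0.006]
contact_force: [-0.2, 0.1, -1.1]
opening: 0.48
t16.67 pos [439.2 333.8 134.6] jawyaw 5.6 q6 -1.16 open 42.3 F [-0.2  0.1 -1.1]
 togo tool mm [-296.8  133.6  -12.6] turn [0.7 0.2 5.6]
```

View pics/d3s.png

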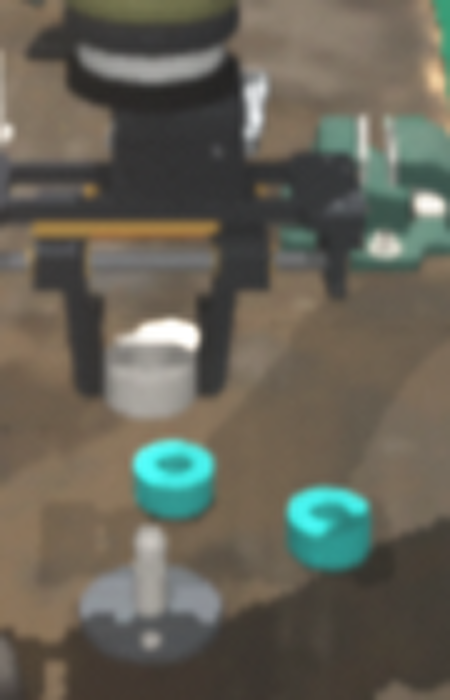

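```bash
cat > vedge.py <<'E'
from h import *
def run(n=4,off=True):
    t=snapshot('top');g=t['color'].astype(float)
    for _ in range(n-1): g+=snapshot('top')['color']
    g=(g/n).mean(2)
    u0,u1=219,252;pts=[]
    for u in range(u0,u1):
        col=g[:,u]
        r=np.arange(135,165);d=np.diff(col[134:166])
        # bright->dark transition of front edge: strongest negative gradient rows 148..162
        seg=np.arange(148,160);dd=-(col[seg+1]-col[seg-1])/2
        i=int(np.argmax(dd));
        if 0<i<len(seg)-1:
            a,b,c=dd[i-1],dd[i],dd[i+1];sub=seg[i]+.5*(a-c)/(a-2*b+c);pts.append((u,sub,b))
    seg=np.arange(125,148)
    rear=[]
    for u in range(u0,u1):
        col=g[:,u];dd=(col[seg+1]-col[seg-1])/2;i=int(np.argmax(dd))
        if 0<i<len(seg)-1:
            a,b,c=dd[i-1],dd[i],dd[i+1];rear.append((u,seg[i]+.5*(a-c)/(a-2*b+c),b))
    return t,g,pts,rear
if __name__=='__main__':
    t,g,f,r=run()
    for nm,q in(('front',f),('rear',r)):
        for u,v,b in q:
            if b>15:
                p=onz(t,(u,v),.042);print(nm,u,round(v,2),round(b),np.round(p[:2]*1e3,1))
    for row in(142,145,148,151):
        d=np.diff(g[row,210:262]);print(row,'L',210+int(np.argmax(d)),'R',210+int(np.argmin(d)))
        for k,i in(('L',int(np.argmax(d))),('R',int(np.argmin(d)))):
            w=np.abs(d[i-2:i+3]);u=210+.5+np.sum(w*np.arange(i-2,i+3))/w.sum();print(k,round(u,2),np.round(onz(t,(u,row),.042)[:2]*1e3,1))
E
python3 vedge.py
```

```text
front 225 152.21 22 [664.5  82.6]
front 226 152.28 38 [664.2  79.6]
front 227 152.37 45 [663.9  76.7]
front 228 152.37 46 [663.9  73.7]
front 229 152.33 46 [663.9  70.7]
front 230 152.49 42 [663.4  67.8]
front 231 152.76 44 [662.5  64.8]
front 232 152.91 46 [662.   61.9]
front 233 153.0 45 [661.7  58.9]
front 234 153.05 43 [661.5  56. ]
front 235 153.16 39 [661.1  53. ]
front 236 153.21 36 [660.9  50.1]
front 237 153.19 36 [660.9  47.1]
front 238 152.98 38 [661.5  44.2]
front 239 152.74 38 [662.1  41.2]
front 240 152.43 38 [663.   38.3]
front 241 152.16 45 [663.8  35.3]
front 242 152.1 50 [663.9  32.4]
front 243 152.09 53 [663.9  29.4]
front 244 152.05 52 [664.   26.5]
front 245 151.9 46 [664.4  23.5]
front 246 151.76 29 [664.8  20.6]
rear 225 137.94 20 [708.7  82.8]
rear 226 137.73 32 [709.3  79.8]
rear 227 137.48 36 [710.   76.9]
rear 228 137.39 39 [710.3  73.9]
rear 229 126.54 39 [744.3  71. ]
rear 230 125.99 46 [746.  68.]
rear 231 125.65 46 [747.  65.]
rear 232 125.54 44 [747.3  62. ]
rear 236 139.42 26 [703.5  50.1]
rear 237 139.18 25 [704.1  47.1]
rear 238 138.6 26 [705.9  44.1]
rear 239 138.2 30 [707.1  41.1]
rear 240 137.97 32 [707.8  38.2]
rear 241 137.52 32 [709.1  35.2]
rear 242 137.16 38 [710.2  32.2]
rear 243 137.06 40 [710.4  29.2]
rear 244 137.03 39 [710.5  26.3]
rear 245 137.15 32 [710.   23.3]
rear 246 137.15 18 [710.   20.3]
142 L 225 R 246
L 224.98 [696.1  82.8]
R 246.32 [694.9  19.4]
145 L 225 R 246
L 225.29 [686.7  81.8]
R 246.37 [685.6  19.3]
148 L 225 R 246
L 225.23 [677.5  82. ]
R 246.39 [676.3  19.3]
151 L 225 R 246
L 225.3 [668.2  81.7]
R 246.28 [667.1  19.7]
```

```bash
python3 -m creep '[-25,10,-3,0,0,1, -33,15,0,0,0,1, -33,15,0,0,0,1, -33,15,0,0,0,1, -33,15,0,0,0,1]'; python3 -m creep '[-33,15,0,0,0,0, -33,15,0,0,0,0, -25,10,0,0,0,0, -12,5,0,0,0,0, 0,0,0,0,0,0]';python3 - <<'E'
from h import *
togo((.602,.051,.07),0)
E
```

```text
clock: 17.33
tool_pos: [0.5133, 0.1879, 0.1308]
eef_rot: [0.696, 0.718, 0.0, -0.001]
contact_force: [0.7, 0.3, -1.3]
opening: 0.483
clock: 17.75
tool_pos: [0.5636, 0.0685, 0.1243]
eef_rot: [0.701, 0.713, -0.006, 0.0]
contact_force: [0.8, -0.9, -1.2]
opening: 0.483
t17.75 pos [563.6  68.5 124.3] jawyaw 0.9 q6 -0.73 open 42.5 F [ 0.8 -0.9 -1.2]
 togo tool mm [-17.6  38.6  54.1] turn [-0.5  0.5  0.9]
```

```bash
python3 -m creep '[-6,15,10,-0.5,0,1, -5,12,10,0,0,0, -3,6,10,0,0,0, 0,0,5,0,0,0, 0,0,0,0,0,0]';python3 - <<'E'
from h import *
togo((.602,.051,.0065),0)
E
```

```text
clock: 18.17
tool_pos: [0.5937, 0.0574, 0.0841]
eef_rot: [0.707, 0.707, -0.005, -0.0]
contact_force: [-0.1, -0.5, -1.1]
opening: 0.486
t18.17 pos [593.7  57.4  84.1] jawyaw 0.0 q6 -0.72 open 42.8 F [-0.1 -0.5 -1.1]
 togo tool mm [-5.9  8.9 77.6] turn [-0.4  0.4  0. ]
```

```bash
python3 -m creep '[-4,6,15,-0.4,0.4,0, -2,3,15,0,0,0, 0,0,12,0,0,0, 0,0,6,0,0,0, 0,0,0,0,0,0]';python3 - <<'E'
from h import *
togo((.602,.051,.0065),0)
E
```

```text
clock: 18.58
tool_pos: [0.5991, 0.0576, 0.0331]
eef_rot: [0.704, 0.71, -0.001, -0.003]
contact_force: [-0.2, -0.1, -0.8]
opening: 0.486
t18.58 pos [599.1  57.6  33.1] jawyaw 0.5 q6 -0.74 open 42.9 F [-0.2 -0.1 -0.8]
 togo tool mm [-6.7  2.9 26.5] turn [-0.3 -0.2  0.5]
```

```bash
python3 -m creep '[-5,2,6,-0.3,-0.2,0.5, -2,1,6,0,0,0, 0,0,5,0,0,0, 0,0,3,0,0,0, 0,0,0,0,0,0]';python3 - <<'E'
from h import *
togo((.602,.051,.0065),0)
s=snapshot('side');crop(s,200,150,300,250,6,'pics/d4s.png')
E
```

```text
clock: 19.0
tool_pos: [0.6023, 0.0513, 0.012]
eef_rot: [0.707, 0.707, 0.001, 0.001]
contact_force: [-0.0, 0.2, -2.2]
opening: 0.484
t19.00 pos [602.3  51.3  12. ] jawyaw 0.0 q6 -0.76 open 42.6 F [-0.   0.2 -2.2]
 togo tool mm [-0.3 -0.3  5.5] turn [0.1 0.  0. ]
```

View pics/d4s.png

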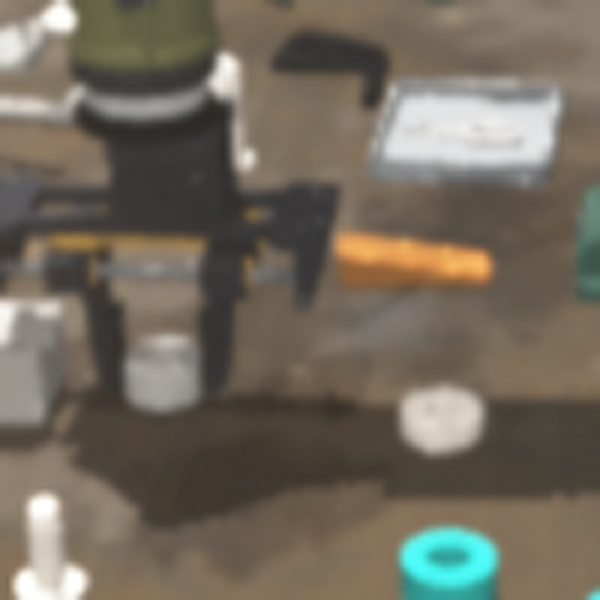

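```bash
python3 -m creep '[0,0,2.5,0,0,0, 0,0,1.5,0,0,0, 0,0,0,0,0,0]';python3 - <<'E'
from h import *
togo((.602,.051,.0065),0)
E
```

```text
clock: 19.3
tool_pos: [0.603, 0.0516, 0.0086]
eef_rot: [0.707, 0.707, 0.001, 0.001]
contact_force: [0.2, 0.4, -1.5]
opening: 0.483
t19.30 pos [603.   51.6   8.6] jawyaw 0.0 q6 -0.76 open 42.6 F [ 0.2  0.4 -1.5]
 togo tool mm [-0.6 -1.   2.1] turn [ 0.2 -0.   0. ]
```

```bash
python3 -m creep '[-0.5,-1,2,0,0,0, 0,0,1,0,0,0, 0,0,0,0,0,0]';python3 - <<'E'
from h import *
togo((.602,.051,.0065),0)
E
```

```text
clock: 19.55
tool_pos: [0.6023, 0.0512, 0.0058]
eef_rot: [0.707, 0.707, 0.002, 0.001]
contact_force: [0.2, 1.0, 0.1]
opening: 0.482
t19.55 pos [602.3  51.2   5.8] jawyaw 0.0 q6 -0.77 open 42.5 F [0.2 1.  0.1]
 togo tool mm [-0.2 -0.3 -0.7] turn [ 0.3 -0.   0. ]
```

```bash
python3 -m creep '[0,0,0,0,0,0, 0,0,0,0,0,0, 0,0,0,0,0,0]' 58; python3 -m creep '[0,0,-10,0,0,0, 0,0,-20,0,0,0, 0,0,-25,0,0,0, 0,0,-25,0,0,0, 0,0,-20,0,0,0]'; python3 - <<'E'
from h import *
togo((.4525,.070,.12),0)
s=snapshot('side');crop(s,200,150,300,250,6,'pics/d5s.png')
E
```

```text
clock: 19.8
tool_pos: [0.6027, 0.0513, 0.0062]
eef_rot: [0.707, 0.707, 0.002, 0.002]
contact_force: [-0.9, 0.1, -0.5]
opening: 0.655
clock: 20.22
tool_pos: [0.5989, 0.051, 0.1078]
eef_rot: [0.706, 0.708, -0.002, -0.001]
contact_force: [0.0, -1.0, -0.3]
opening: 0.66
t20.22 pos [598.9  51.  107.8] jawyaw 0.1 q6 -0.68 open 58.1 F [ 0.  -1.  -0.3]
 togo tool mm [  19.3 -146.4  -11.7] turn [-0.2  0.1  0.1]
```

View pics/d5s.png

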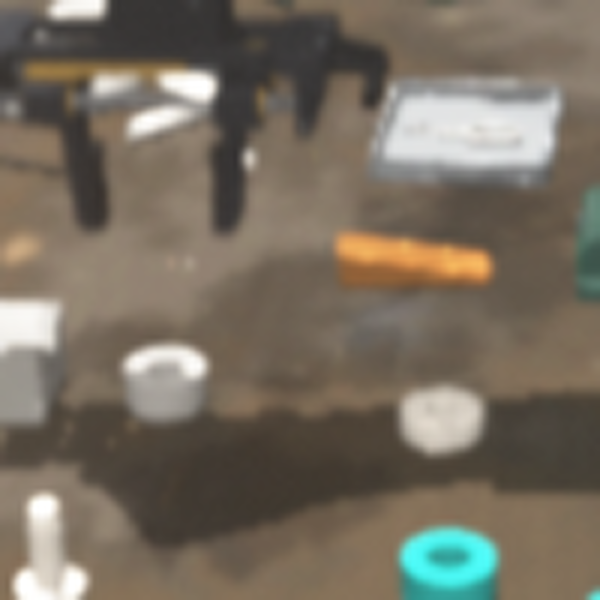

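```bash
python3 -m creep '[4,-25,-5,0,0,0, 5,-38,0,0,0,0, 4,-30,0,0,0,0, 2,-22,0,0,0,0, 0,0,0,0,0,0]' 66;  python3 - <<'E'
from h import *
togo((.4525,.070,.06),0)
from fit import *
s=snapshot('side');t=snapshot('top')
print(fit([t],MODELS['collar'],.602,.051),fit([s],MODELS['collar'],.602,.051))
E
```

```text
clock: 20.68
tool_pos: [0.4864, 0.0673, 0.1224]
eef_rot: [0.708, 0.706, 0.007, 0.004]
contact_force: [-1.1, 0.3, -0.2]
opening: 0.747
t20.68 pos [486.4  67.3 122.4] jawyaw -0.2 q6 -0.88 open 65.8 F [-1.1  0.3 -0.2]
 togo tool mm [  2.4 -34.9  61.8] turn [ 0.9 -0.2 -0.2]
(array([667.4,  45.1]), np.float64(-0.071)) (array([603.5,  43.6]), np.float64(0.825))
  c /= stddev[:, None]
  c /= stddev[None, :]
```

```bash
python3 -m creep '[1,-14,10,0.5,0,0, 1,-10,15,0,0,0, 0,-6,15,0,0,0, 0,0,5,0,0,0, 0,0,0,0,0,0]';  python3 - <<'E'
from h import *
togo((.4525,.070,.0045),0)
E
```

```text
clock: 21.2
tool_pos: [0.4729, 0.0709, 0.0772]
eef_rot: [0.711, 0.703, 0.014, 0.007]
contact_force: [0.1, 0.5, -1.2]
opening: 0.752
t21.20 pos [472.9  70.9  77.2] jawyaw -0.6 q6 -1.00 open 66.2 F [ 0.1  0.5 -1.2]
 togo tool mm [ -1.8 -22.5  72.1] turn [ 1.6 -0.6 -0.6]
```

```bash
python3 -m creep '[-1,-10,5,1.6,-0.6,-0.6, 0,-7,5,0,0,0, 0,-4,5,0,0,0, 0,0,0,0,0,0]';  python3 - <<'E'
from h import *
togo((.4525,.070,.0045),0)
E
```

```text
clock: 21.53
tool_pos: [0.4564, 0.0702, 0.0618]
eef_rot: [0.707, 0.707, 0.001, 0.001]
contact_force: [-0.7, 0.4, -1.2]
opening: 0.751
t21.53 pos [456.4  70.2  61.8] jawyaw -0.0 q6 -1.02 open 66.1 F [-0.7  0.4 -1.2]
 togo tool mm [-0.2 -4.1 57.3] turn [ 0.2  0.  -0. ]
```

```bash
python3 -m creep '[0,-4,12,0.2,0,0, 0,-2,12,0,0,0, 0,-1,12,0,0,0, 0,0,6,0,0,0, 0,0,0,0,0,0]';  python3 - <<'E'
from h import *
togo((.4525,.070,.0045),0)
E
```

```text
clock: 21.95
tool_pos: [0.4558, 0.0709, 0.02]
eef_rot: [0.708, 0.707, 0.002, 0.002]
contact_force: [0.1, 0.6, -0.1]
opening: 0.747
t21.95 pos [455.8  70.9  20. ] jawyaw -0.1 q6 -1.16 open 65.8 F [ 0.1  0.6 -0.1]
 togo tool mm [-0.9 -3.4 15.5] turn [ 0.3 -0.1 -0.1]
```

```bash
python3 -m creep '[-0.5,-3,6,0.2,0,0, 0,-1,5,0,0,0, 0,0,3,0,0,0, 0,0,0,0,0,0]';  python3 - <<'E'
from h import *
togo((.4525,.070,.0045),0)
s=snapshot('side');crop(s,220,150,320,250,6,'pics/e1s.png')
E
```

```text
clock: 22.28
tool_pos: [0.4579, 0.0702, 0.0119]
eef_rot: [0.708, 0.706, 0.004, 0.004]
contact_force: [0.6, -0.0, 0.0]
opening: 0.747
t22.28 pos [457.9  70.2  11.9] jawyaw -0.2 q6 -1.67 open 65.8 F [ 0.6 -0.   0. ]
 togo tool mm [-0.3 -5.5  7.3] turn [ 0.6 -0.  -0.2]
```

View pics/e1s.png

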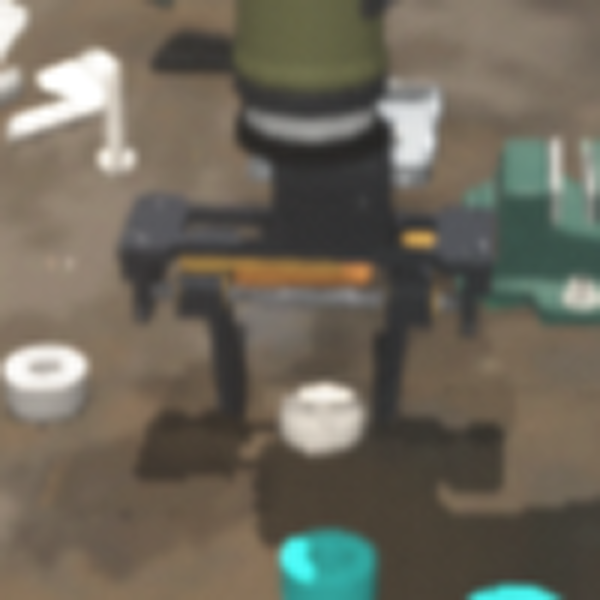

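```bash
python3 -c "
from h import *
print(np.round(get_state()['q'],2))"
```

```text
[-0.22  0.93 -0.05  2.19  1.41  0.05 -1.67]
```

The ring is close in and joint 6 is at its lower limit (0.05), so the wrist was swinging. I'll back out, open wider and grip from a little further out.

```bash
python3 -m creep '[0,3,-6,0,0,0, 0,4,-3,0,0,0, 0,0,0,0,0,0]' 82;  python3 - <<'E'
from h import *
togo((.464,.070,.0045),0)
print(np.round(get_state()['q'],2))
E
```

```text
clock: 22.58
tool_pos: [0.4662, 0.0692, 0.0228]
eef_rot: [0.708, 0.706, 0.003, 0.005]
contact_force: [0.7, -0.6, 0.2]
opening: 0.928
t22.58 pos [466.2  69.2  22.8] jawyaw -0.2 q6 -1.48 open 81.8 F [ 0.7 -0.6  0.2]
 togo tool mm [ 0.8 -2.4 18.3] turn [ 0.7  0.2 -0.2]
[-0.11  0.91 -0.23  2.16  1.23  0.2  -1.48]
```

```bash
python3 -m creep '[0,-1,6,0.5,0,0, 0,0,5,0,0,0, 0,0,3,0,0,0, 0,0,0,0,0,0]';  python3 - <<'E'
from h import *
togo((.464,.070,.0045),0)
print(np.round(get_state()['q'],2))
E
```

```text
clock: 22.92
tool_pos: [0.4663, 0.0688, 0.0087]
eef_rot: [0.709, 0.705, 0.001, 0.002]
contact_force: [1.4, -0.9, -0.4]
opening: 0.927
t22.92 pos [466.3  68.8   8.7] jawyaw -0.3 q6 -1.52 open 81.6 F [ 1.4 -0.9 -0.4]
 togo tool mm [ 1.2 -2.3  4.1] turn [ 0.2  0.1 -0.3]
[-0.13  0.94 -0.19  2.16  1.28  0.17 -1.52]
```

```bash
python3 -m creep '[1,-4,2,0,0,0, 0,-3,2,0,0,0, 0,0,0,0,0,0]';  python3 - <<'E'
from h import *
togo((.456,.070,.0045),0)
print(np.round(get_state()['q'],2))
E
```

```text
clock: 23.17
tool_pos: [0.4587, 0.0697, 0.0038]
eef_rot: [0.709, 0.705, -0.0, 0.002]
contact_force: [-0.6, -0.1, -0.2]
opening: 0.93
t23.17 pos [458.7  69.7   3.8] jawyaw -0.3 q6 -1.67 open 81.9 F [-0.6 -0.1 -0.2]
 togo tool mm [ 0.3 -2.7 -0.7] turn [ 0.1  0.2 -0.3]
[-0.18  0.95 -0.11  2.18  1.42  0.09 -1.67]
```

Good, z is 3.8 mm and the tool is level. Closing; the jaws will centre the ring.

```bash
python3 -m creep '[0,0,0,0,0,0, 0,0,0,0,0,0, 0,0,0,0,0,0, 0,0,0,0,0,0, 0,0,0,0,0,0]' 35 30; python3 -m creep '[0,0,0,0,0,0, 0,0,0,0,0,0]';  python3 - <<'E'
from h import *
togo((.456,.070,.0045),0)
print(np.round(get_state()['q'],2))
E
```

```text
clock: 23.58
tool_pos: [0.4588, 0.0699, 0.0038]
eef_rot: [0.708, 0.706, -0.001, 0.002]
contact_force: [-1.0, -0.3, -0.7]
opening: 0.573
clock: 23.75
tool_pos: [0.4587, 0.0698, 0.0039]
eef_rot: [0.709, 0.706, -0.001, 0.002]
contact_force: [0.5, 0.3, -0.4]
opening: 0.483
t23.75 pos [458.7  69.8   3.9] jawyaw -0.2 q6 -1.66 open 42.5 F [ 0.5  0.3 -0.4]
 togo tool mm [ 0.2 -2.7 -0.6] turn [ 0.1  0.2 -0.2]
[-0.18  0.95 -0.12  2.18  1.41  0.1  -1.66]
```

```bash
python3 -m creep '[0,0,-6,0,0,0, 0,3,-15,0,0,0, 0,8,-20,0,0,0, -3,15,-20,0,0,0, -3,18,-10,0,0,0]'; python3 -m creep '[-4,20,0,0,0,0, -3,20,0,0,0,0, -2,15,0,0,0,0, 0,8,0,0,0,0, 0,0,0,0,0,0]';  python3 - <<'E'
from h import *
togo((.602,.051,.06),0)
print(np.round(get_state()['q'],2))
E
```

```text
clock: 24.17
tool_pos: [0.4968, 0.0644, 0.0754]
eef_rot: [0.706, 0.709, -0.007, -0.002]
contact_force: [0.5, 0.7, -0.6]
opening: 0.476
clock: 24.58
tool_pos: [0.567, 0.0516, 0.0782]
eef_rot: [0.709, 0.706, -0.004, -0.001]
contact_force: [-1.0, 0.3, -1.5]
opening: 0.478
t24.58 pos [567.   51.6  78.2] jawyaw -0.2 q6 -0.94 open 42.1 F [-1.   0.3 -1.5]
 togo tool mm [-0.3 35.2 17.9] turn [-0.4  0.3 -0.2]
[ 0.17  0.92 -0.6   1.83  0.82  0.67 -0.94]
```

```bash
python3 -m creep '[0,14,3,-0.4,0.3,0, 0,10,3,0,0,0, 0,6,3,0,0,0, 0,0,0,0,0,0]';  python3 - <<'E'
from h import *
togo((.6025,.0512,.0275),0)
E
```

```text
clock: 24.92
tool_pos: [0.5948, 0.0498, 0.0676]
eef_rot: [0.709, 0.706, -0.002, -0.001]
contact_force: [-0.0, -0.0, -0.7]
opening: 0.48
t24.92 pos [594.8  49.8  67.6] jawyaw -0.2 q6 -0.89 open 42.3 F [-0.  -0.  -0.7]
 togo tool mm [ 1.5  7.8 40.1] turn [-0.3  0.1 -0.2]
```

```bash
python3 -m creep '[1,5,8,-0.3,0,-0.2, 0,3,8,0,0,0, 0,0,6,0,0,0, 0,0,0,0,0,0]';  python3 - <<'E'
from h import *
togo((.6025,.0512,.0275),0)
s=snapshot('side');crop(s,200,150,300,250,6,'pics/e2s.png')
E
```

```text
clock: 25.25
tool_pos: [0.6005, 0.051, 0.0429]
eef_rot: [0.707, 0.708, -0.002, 0.0]
contact_force: [0.0, -0.7, -1.0]
opening: 0.481
t25.25 pos [600.5  51.   42.9] jawyaw 0.1 q6 -0.91 open 42.3 F [ 0.  -0.7 -1. ]
 togo tool mm [ 0.3  2.  15.4] turn [-0.1  0.2  0.1]
```

View pics/e2s.png

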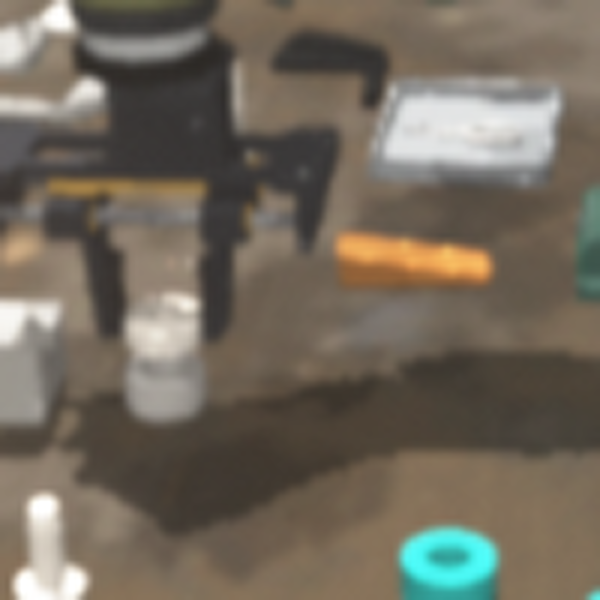

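```bash
python3 -m creep '[0,1.5,5,0,0,0, 0,0.5,4,0,0,0, 0,0,3,0,0,0, 0,0,0,0,0,0]';  python3 - <<'E'
from h import *
togo((.6025,.0512,.0262),0)
E
```

```text
clock: 25.63
tool_pos: [0.6022, 0.0514, 0.0303]
eef_rot: [0.706, 0.708, -0.002, 0.0]
contact_force: [-0.7, -1.1, -0.8]
opening: 0.479
t25.63 pos [602.2  51.4  30.3] jawyaw 0.1 q6 -0.92 open 42.2 F [-0.7 -1.1 -0.8]
 togo tool mm [-0.2  0.3  4.1] turn [-0.1  0.2  0.1]
```

```bash
python3 -m creep '[0,0.3,2,0,0,0, 0,0,1.5,0,0,0, 0,0,0,0,0,0]';  python3 - <<'E'
from h import *
togo((.6025,.0512,.0262),0)
E
```

```text
clock: 25.88
tool_pos: [0.6026, 0.0514, 0.0265]
eef_rot: [0.706, 0.708, -0.002, 0.0]
contact_force: [0.1, -0.3, -1.0]
opening: 0.479
t25.88 pos [602.6  51.4  26.5] jawyaw 0.1 q6 -0.92 open 42.2 F [ 0.1 -0.3 -1. ]
 togo tool mm [-0.2 -0.1  0.3] turn [-0.1  0.2  0.1]
```

```bash
python3 -m creep '[0,0,0.7,0,0,0, 0,0,0,0,0,0, 0,0,0,0,0,0]';  python3 - <<'E'
from h import *
togo((.6025,.0512,.0262),0)
E
```

```text
clock: 26.13
tool_pos: [0.6029, 0.0515, 0.0262]
eef_rot: [0.706, 0.708, -0.001, 0.0]
contact_force: [0.1, -0.0, -0.7]
opening: 0.477
t26.13 pos [602.9  51.5  26.2] jawyaw 0.1 q6 -0.92 open 42.0 F [ 0.1 -0.  -0.7]
 togo tool mm [-0.3 -0.4 -0. ] turn [-0.1  0.2  0.1]
```

```bash
python3 -m creep '[0,-0.3,0.7,0,0,0, 0,0,0,0,0,0]'; python3 -m creep '[0,0,0,0,0,0, 0,0,0,0,0,0, 0,0,0,0,0,0]' 58; python3 -m creep '[0,0,-8,0,0,0, 0,0,-20,0,0,0, 0,0,-25,0,0,0, 0,0,-30,0,0,0, 0,0,-25,0,0,0]'; python3 - <<'E'
from h import *
togo((.620,-.279,.2),0)
s=snapshot('side');crop(s,200,150,300,250,6,'pics/e3s.png')
E
```

```text
clock: 26.3
tool_pos: [0.6031, 0.0516, 0.0261]
eef_rot: [0.706, 0.708, -0.001, 0.001]
contact_force: [0.5, -0.7, -1.2]
opening: 0.477
clock: 26.55
tool_pos: [0.6033, 0.0517, 0.0263]
eef_rot: [0.706, 0.708, -0.001, 0.001]
contact_force: [-0.0, 0.7, -0.4]
opening: 0.655
clock: 26.97
tool_pos: [0.5993, 0.0512, 0.1341]
eef_rot: [0.706, 0.709, -0.006, -0.003]
contact_force: [-0.6, 0.9, -0.1]
opening: 0.66
t26.97 pos [599.3  51.2 134.1] jawyaw 0.2 q6 -0.80 open 58.2 F [-0.6  0.9 -0.1]
 togo tool mm [-330.5   18.6  -64.6] turn [-0.7  0.3  0.2]
```

View pics/e3s.png

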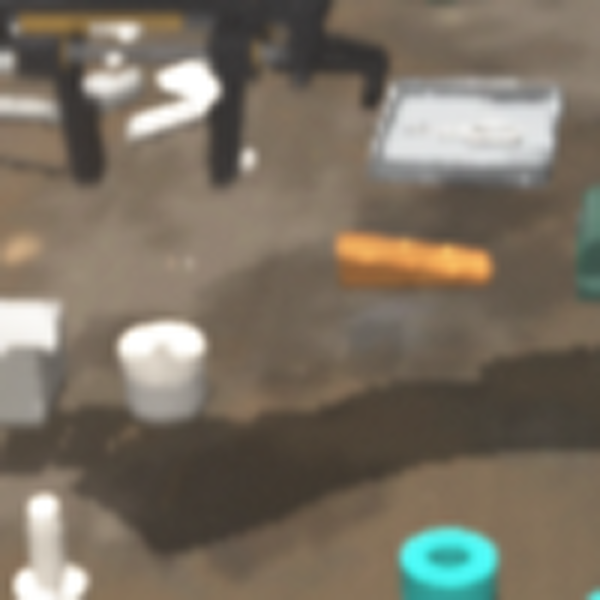

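```bash
python3 -m creep '[-30,2,-5,-0.5,0,0, -40,2,-5,0,0,0, -40,2,0,0,0,0, -40,2,0,0,0,0, -40,2,0,0,0,0]' 38; python3 -m creep '[-40,2,0,0,0,0, -40,2,0,0,0,0, -30,2,0,0,0,0, -15,0,0,0,0,0, 0,0,0,0,0,0]';  python3 - <<'E'
from h import *
togo((.620,-.279,.13),0)
E
```

```text
clock: 27.43
tool_pos: [0.6181, -0.1265, 0.1579]
eef_rot: [0.697, 0.717, 0.01, 0.003]
contact_force: [1.1, 0.0, -1.4]
opening: 0.425
clock: 27.85
tool_pos: [0.6252, -0.2721, 0.1582]
eef_rot: [0.703, 0.711, 0.007, 0.007]
contact_force: [0.5, 0.4, -0.3]
opening: 0.429
t27.85 pos [ 625.2 -272.1  158.2] jawyaw 0.7 q6 -0.20 open 37.8 F [ 0.5  0.4 -0.3]
 togo tool mm [-6.9 -5.9 28.1] turn [ 1.1 -0.1  0.7]
```

```bash
python3 -m creep '[-5,-4,10,1,0,0.7, -2,-1,10,0,0,0, 0,0,5,0,0,0, 0,0,0,0,0,0]';  python3 - <<'E'
from h import *
togo((.620,-.279,.022),0)
s=snapshot('side');t=snapshot('top')
crop(s,200,90,280,200,5,'pics/g1s.png');crop(t,310,110,400,200,6,'pics/g1t.png')
E
```

```text
clock: 28.18
tool_pos: [0.6198, -0.2754, 0.1312]
eef_rot: [0.706, 0.708, 0.002, -0.001]
contact_force: [-0.2, -0.1, -0.2]
opening: 0.429
t28.18 pos [ 619.8 -275.4  131.2] jawyaw 0.1 q6 -0.21 open 37.8 F [-0.2 -0.1 -0.2]
 togo tool mm [-4.000e+00  1.000e-01  1.092e+02] turn [ 0.  -0.2  0.1]
```

View pics/g1s.png

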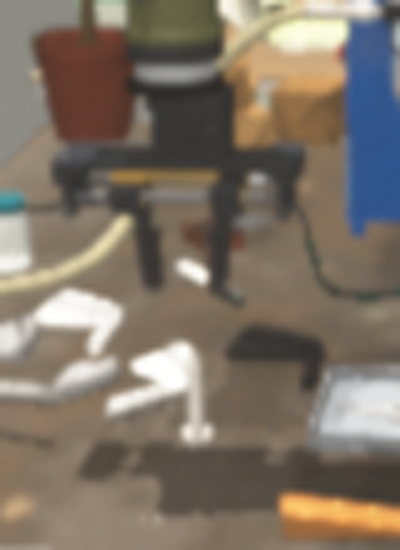

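View pics/g1t.png

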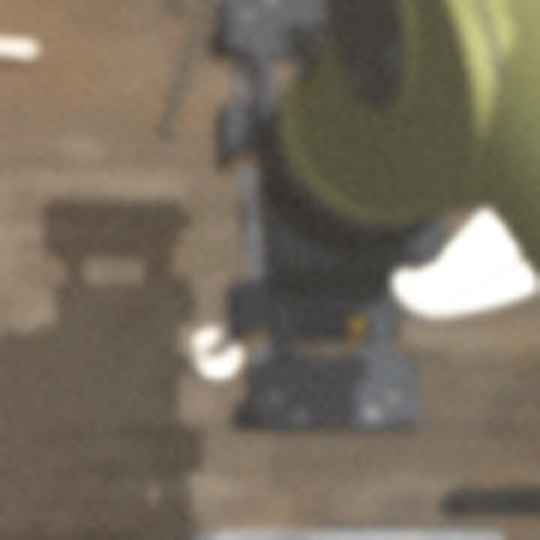

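```bash
python3 -m creep '[-2,0,18,0,0,0, -1,0,18,0,0,0, 0,0,15,0,0,0, 0,0,0,0,0,0]';  python3 - <<'E'
from h import *
togo((.620,-.279,.022),0)
E
```

```text
clock: 28.62
tool_pos: [0.6241, -0.2727, 0.0823]
eef_rot: [0.704, 0.711, 0.004, 0.001]
contact_force: [-1.4, 0.6, -0.6]
opening: 0.431
t28.62 pos [ 624.1 -272.7   82.3] jawyaw 0.6 q6 -0.24 open 38.0 F [-1.4  0.6 -0.6]
 togo tool mm [-6.5 -4.6 60.2] turn [ 0.4 -0.3  0.6]
```

Next I'll centre laterally before the tips go below the mandrel's top (75 mm).

```bash
python3 -m creep '[-5,-4,-1,0.4,-0.3,0.6, -2,-1,0,0,0,0, 0,0,0,0,0,0]';  python3 - <<'E'
from h import *
togo((.620,-.279,.022),0)
s=snapshot('side');crop(s,200,90,280,200,5,'pics/g2s.png')
E
```

```text
clock: 28.87
tool_pos: [0.6196, -0.2783, 0.0843]
eef_rot: [0.707, 0.707, 0.0, -0.0]
contact_force: [-0.4, -0.4, 0.2]
opening: 0.434
t28.87 pos [ 619.6 -278.3   84.3] jawyaw 0.1 q6 -0.24 open 38.3 F [-0.4 -0.4  0.2]
 togo tool mm [-0.7  0.4 62.3] turn [ 0.  -0.   0.1]
```

View pics/g2s.png

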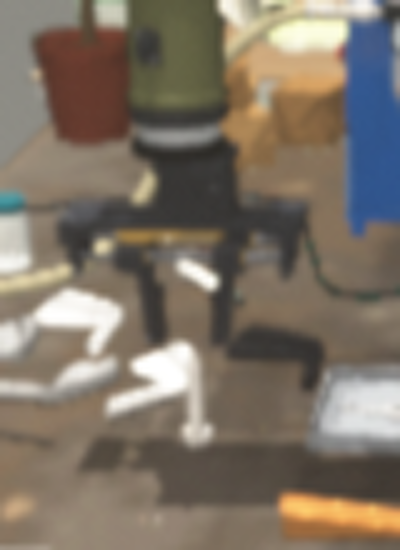

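```bash
python3 -m creep '[-1,0,12,0,0,0, -1,-1,12,0,0,0, -1,-1,10,0,0,0, 0,0,5,0,0,0, 0,0,0,0,0,0]';  python3 - <<'E'
from h import *
togo((.620,-.279,.022),0)
E
```

```text
clock: 29.33
tool_pos: [0.6185, -0.2825, 0.0433]
eef_rot: [0.707, 0.707, 0.001, 0.002]
contact_force: [0.4, -0.1, -0.7]
opening: 0.431
t29.33 pos [ 618.5 -282.5   43.3] jawyaw -0.0 q6 -0.27 open 37.9 F [ 0.4 -0.1 -0.7]
 togo tool mm [ 3.5  1.4 21.3] turn [ 0.2  0.  -0. ]
```

```bash
python3 -m creep '[3,1,8,0,0,0, 0,0,7,0,0,0, 0,0,4,0,0,0, 0,0,0,0,0,0]';  python3 - <<'E'
from h import *
togo((.620,-.279,.022),0)
s=snapshot('side');crop(s,200,90,280,200,5,'pics/g3s.png')
E
```

```text
clock: 29.67
tool_pos: [0.6193, -0.2786, 0.0213]
eef_rot: [0.707, 0.707, 0.001, 0.001]
contact_force: [-0.1, 0.4, 0.8]
opening: 0.429
t29.67 pos [ 619.3 -278.6   21.3] jawyaw 0.0 q6 -0.29 open 37.8 F [-0.1  0.4  0.8]
 togo tool mm [-0.4  0.7 -0.7] turn [ 0.1 -0.   0. ]
```

View pics/g3s.png

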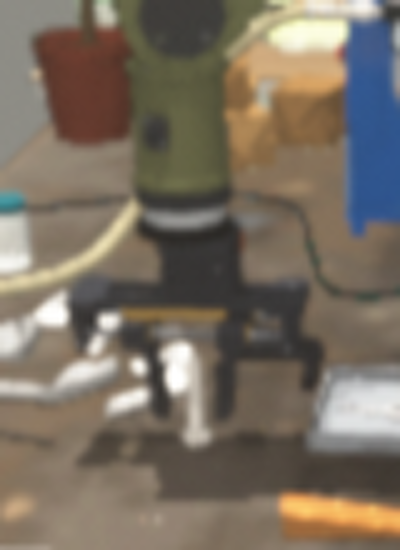

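Mandrel stem at crop (196,400), between the fingers (158 and 226). Closing.

```bash
python3 -m creep '[0,0,0,0,0,0, 0,0,0,0,0,0, 0,0,0,0,0,0, 0,0,0,0,0,0, 0,0,0,0,0,0]' 4 25; python3 -m creep '[0,0,0,0,0,0]'; python3 -m creep '[0,0,-5,0,0,0, 0,0,-8,0,0,0, 0,0,-15,0,0,0, 0,0,-15,0,0,0, 0,0,0,0,0,0]';  python3 - <<'E'
from h import *
togo((.602,.1245,.1),0)
s=snapshot('side');t=snapshot('top')
crop(s,200,90,280,200,5,'pics/g4s.png')
E
```

```text
clock: 30.13
tool_pos: [0.6203, -0.2789, 0.0229]
eef_rot: [0.707, 0.707, 0.002, 0.002]
contact_force: [-0.3, -0.5, -1.4]
opening: 0.116
clock: 30.22
tool_pos: [0.6204, -0.279, 0.0231]
eef_rot: [0.707, 0.707, 0.002, 0.002]
contact_force: [0.5, 0.4, -1.9]
opening: 0.115
clock: 30.63
tool_pos: [0.6202, -0.2788, 0.0704]
eef_rot: [0.707, 0.707, 0.002, 0.002]
contact_force: [0.8, -0.1, 0.2]
opening: 0.121
t30.63 pos [ 620.2 -278.8   70.4] jawyaw 0.0 q6 -0.26 open 10.7 F [ 0.8 -0.1  0.2]
 togo tool mm [403.3 -18.  -29.7] turn [0.3 0.  0. ]
```

View pics/g4s.png

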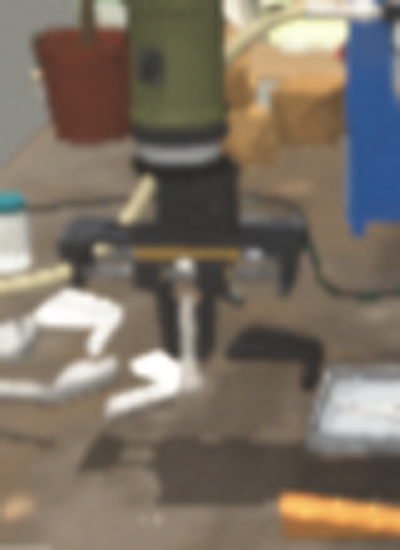

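```bash
python3 -m creep '[20,0,-15,0,0,0, 35,-2,-15,0,0,0, 40,-2,-8,0,0,0, 40,-2,-3,0,0,0, 40,-2,-3,0,0,0]'; python3 -m creep '[40,-2,-3,0,0,0, 40,-2,-3,0,0,0, 40,-2,-2,0,0,0, 40,-2,-2,0,0,0, 25,0,0,0,0,0]';  python3 - <<'E'
from h import *
togo((.602,.1245,.1),0)
E
```

```text
clock: 31.15
tool_pos: [0.6084, -0.1154, 0.1084]
eef_rot: [0.716, 0.698, -0.005, 0.003]
contact_force: [0.3, 0.6, -1.6]
opening: 0.117
clock: 31.57
tool_pos: [0.6021, 0.0813, 0.1166]
eef_rot: [0.715, 0.699, -0.005, 0.002]
contact_force: [-0.3, 1.3, -0.9]
opening: 0.12
t31.57 pos [602.1  81.3 116.6] jawyaw -1.3 q6 -0.89 open 10.5 F [-0.3  1.3 -0.9]
 togo tool mm [43.3 -1.  16.2] turn [-0.3  0.5 -1.3]
```

```bash
python3 -m creep '[20,0,8,-0.3,0.5,-1.3, 14,0,10,0,0,0, 6,0,10,0,0,0, 0,0,5,0,0,0, 0,0,0,0,0,0]';  python3 - <<'E'
from h import *
togo((.6025,.1245,.0235),0)
s=snapshot('side');t=snapshot('top')
crop(s,180,150,270,250,6,'pics/g5s.png')
E
```

```text
clock: 31.98
tool_pos: [0.6002, 0.1344, 0.082]
eef_rot: [0.702, 0.713, 0.002, -0.002]
contact_force: [0.3, 0.0, -0.1]
opening: 0.116
t31.98 pos [600.2 134.4  82. ] jawyaw 0.9 q6 -0.96 open 10.2 F [ 0.3  0.  -0.1]
 togo tool mm [-10.2   2.2  58.4] turn [ 0.  -0.3  0.9]
```

View pics/g5s.png

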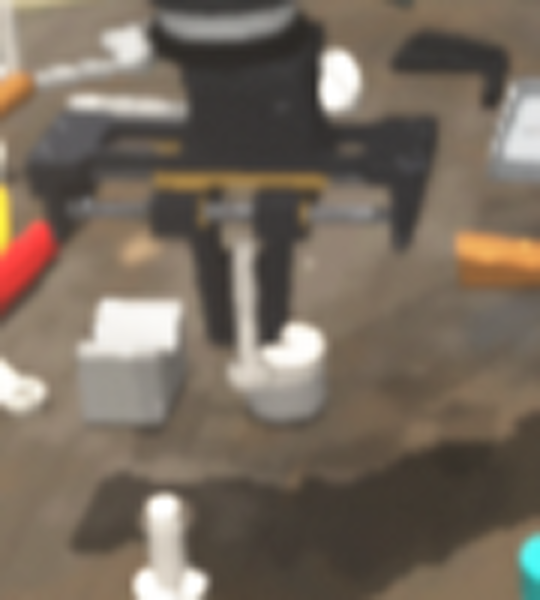

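```bash
python3 -m creep '[-7,1,10,0,-0.3,0.8, -3,1,12,0,0,0, 0,0,12,0,0,0, 0,0,6,0,0,0, 0,0,0,0,0,0]';  python3 - <<'E'
from h import *
togo((.6025,.1245,.0235),0)
E
```

```text
clock: 32.5
tool_pos: [0.605, 0.1151, 0.0391]
eef_rot: [0.711, 0.703, -0.0, 0.002]
contact_force: [0.4, -0.1, -0.8]
opening: 0.117
t32.50 pos [605.  115.1  39.1] jawyaw -0.6 q6 -1.00 open 10.3 F [ 0.4 -0.1 -0.8]
 togo tool mm [ 9.4 -2.6 15.6] turn [ 0.2  0.2 -0.6]
```

```bash
python3 -m creep '[6,-1.5,4,0.2,0.1,-0.5, 2,-0.5,3,0,0,0, 0,0,2,0,0,0, 0,0,0,0,0,0]';  python3 - <<'E'
from h import *
togo((.6025,.1245,.0235),0)
E
```

```text
clock: 32.83
tool_pos: [0.6025, 0.1239, 0.0284]
eef_rot: [0.708, 0.707, -0.001, -0.0]
contact_force: [0.3, 1.3, -0.6]
opening: 0.11
t32.83 pos [602.5 123.9  28.4] jawyaw -0.1 q6 -1.01 open 9.7 F [ 0.3  1.3 -0.6]
 togo tool mm [0.6 0.  4.9] turn [-0.1  0.1 -0.1]
```

```bash
python3 -m creep '[0.3,0,2,0,0,0, 0,0,1.5,0,0,0, 0,0,0,0,0,0]'; python3 -m creep '[0,0,1,0,0,0, 0,0,0.5,0,0,0, 0,0,0,0,0,0]'; python3 - <<'E'
from h import *
togo((.6025,.1245,.0235),0)
E
```

```text
clock: 33.08
tool_pos: [0.6028, 0.1254, 0.0253]
eef_rot: [0.707, 0.707, -0.001, -0.0]
contact_force: [0.0, -0.3, -0.1]
opening: 0.113
clock: 33.33
tool_pos: [0.6031, 0.1256, 0.0241]
eef_rot: [0.707, 0.707, -0.0, 0.0]
contact_force: [0.3, -0.5, -0.7]
opening: 0.117
t33.33 pos [603.1 125.6  24.1] jawyaw -0.0 q6 -1.01 open 10.3 F [ 0.3 -0.5 -0.7]
 togo tool mm [-1.1 -0.6  0.6] turn [-0.  0. -0.]
```

```bash
python3 -m creep '[-0.7,-0.4,1,0,0,0, 0,0,0.7,0,0,0, 0,0,0,0,0,0]'; python3 - <<'E'
from h import *
togo((.6025,.1245,.0235),0)
E
```

```text
clock: 33.58
tool_pos: [0.6029, 0.1247, 0.0226]
eef_rot: [0.707, 0.707, -0.0, 0.0]
contact_force: [-1.2, 0.6, -0.6]
opening: 0.113
t33.58 pos [602.9 124.7  22.6] jawyaw -0.0 q6 -1.02 open 10.0 F [-1.2  0.6 -0.6]
 togo tool mm [-0.2 -0.4 -0.9] turn [ 0.  0. -0.]
```

```bash
python3 -m creep '[0,0,0,0,0,0, 0,0,0,0,0,0, 0,0,0,0,0,0]' 36; python3 -m creep '[0,0,-10,0,0,0, 0,0,-18,0,0,0, 0,0,-25,0,0,0, 0,0,-25,0,0,0, 0,0,-25,0,0,0]'; python3 - <<'E'
from h import *
togo((.621,.241,.12),0)
s=snapshot('side');t=snapshot('top')
crop(s,180,150,270,250,6,'pics/g6s.png')
E
```

```text
clock: 33.83
tool_pos: [0.6032, 0.1247, 0.0228]
eef_rot: [0.707, 0.707, 0.0, 0.001]
contact_force: [-0.3, 0.3, 0.8]
opening: 0.315
clock: 34.25
tool_pos: [0.5993, 0.1234, 0.1262]
eef_rot: [0.707, 0.707, -0.005, -0.002]
contact_force: [1.4, 0.0, 0.0]
opening: 0.407
t34.25 pos [599.3 123.4 126.2] jawyaw 0.1 q6 -0.91 open 35.9 F [1.4 0.  0. ]
 togo tool mm [117.6  21.8   5.4] turn [-0.6  0.2  0.1]
```

View pics/g6s.png

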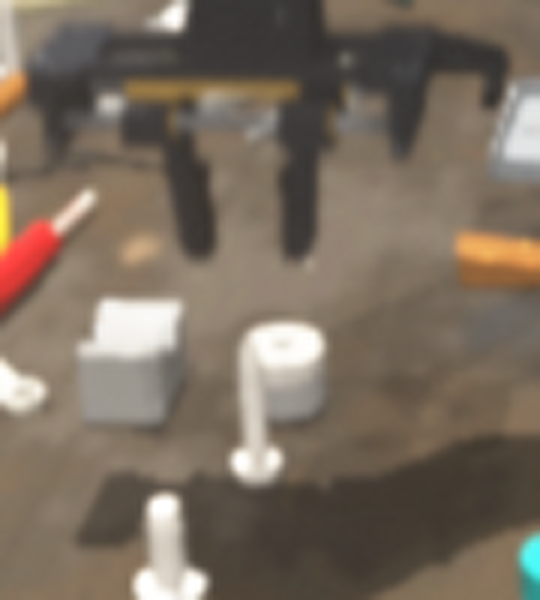

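The tall mandrel stands at crop (255,465). Now the stout one.

```bash
python3 -m creep '[25,5,0,-0.5,0,0, 35,7,0,0,0,0, 30,5,5,0,0,0, 12,3,5,0,0,0, 0,0,0,0,0,0]' 42; python3 - <<'E'
from h import *
togo((.6205,.2405,.08),0)
from fit import *
s=snapshot('side');t=snapshot('top')
print(fit([s],MODELS['stout_mandrel'],.6205,.2405),fit([s],MODELS['tall_mandrel'],.603,.1247))
E
```

```text
clock: 34.77
tool_pos: [0.6242, 0.2257, 0.1211]
eef_rot: [0.709, 0.705, 0.002, 0.005]
contact_force: [-0.0, -0.6, 0.4]
opening: 0.474
t34.77 pos [624.2 225.7 121.1] jawyaw -0.3 q6 -0.99 open 41.8 F [-0.  -0.6  0.4]
 togo tool mm [14.9 -4.2 41. ] turn [ 0.6  0.3 -0.3]
(array([619.2, 242.7]), np.float64(0.608)) (array([600.9, 123. ]), np.float64(0.505))
```

```bash
python3 -m creep '[8,-2,10,0.5,0.3,-0.3, 5,-1,10,0,0,0, 1,0,10,0,0,0, 0,0,0,0,0,0]'; python3 - <<'E'
from h import *
togo((.6205,.2405,.018),0)
E
```

```text
clock: 35.2
tool_pos: [0.6216, 0.2289, 0.0876]
eef_rot: [0.71, 0.704, -0.003, 0.002]
contact_force: [-0.8, -0.5, -0.0]
opening: 0.477
t35.20 pos [621.6 228.9  87.6] jawyaw -0.5 q6 -1.02 open 42.0 F [-0.8 -0.5 -0. ]
 togo tool mm [12.2 -1.1 69.5] turn [-0.1  0.5 -0.5]
```

```bash
python3 -m creep '[9,-1,5,0,0.4,-0.4, 3,0,5,0,0,0, 0,0,5,0,0,0, 0,0,0,0,0,0]'; python3 - <<'E'
from h import *
togo((.6205,.2405,.018),0)
s=snapshot('side');crop(s,160,170,250,270,6,'pics/k1s.png')
E
```

```text
clock: 35.53
tool_pos: [0.6201, 0.2394, 0.0693]
eef_rot: [0.708, 0.706, -0.002, -0.0]
contact_force: [0.5, -0.4, -0.6]
opening: 0.477
t35.53 pos [620.1 239.4  69.3] jawyaw -0.2 q6 -1.04 open 42.0 F [ 0.5 -0.4 -0.6]
 togo tool mm [ 1.2  0.6 51.3] turn [-0.2  0.2 -0.2]
```

View pics/k1s.png

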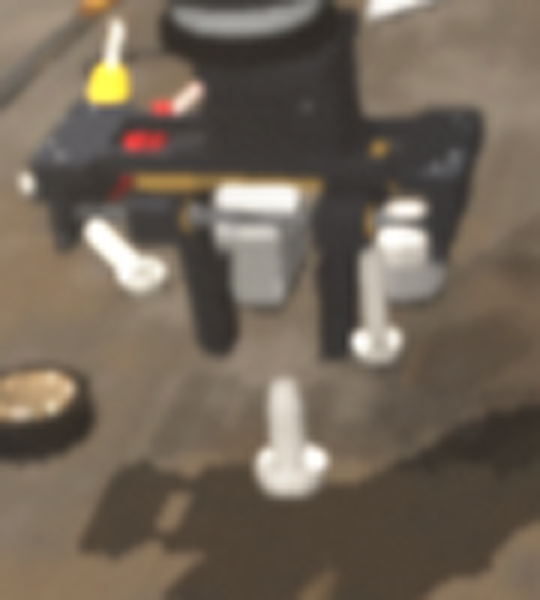

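Centred: the fingers are at 215 and 337, the stem at 285. Descending.

```bash
python3 -m creep '[1,0,12,0,0,0, 0,0,12,0,0,0, 0,0,10,0,0,0, 0,0,5,0,0,0, 0,0,0,0,0,0]'; python3 - <<'E'
from h import *
togo((.6205,.2405,.018),0)
E
```

```text
clock: 36.0
tool_pos: [0.6208, 0.2405, 0.0272]
eef_rot: [0.708, 0.706, -0.002, 0.0]
contact_force: [-0.2, -0.0, -0.6]
opening: 0.474
t36.00 pos [620.8 240.5  27.2] jawyaw -0.2 q6 -1.07 open 41.7 F [-0.2 -0.  -0.6]
 togo tool mm [ 0.  -0.3  9.2] turn [-0.1  0.1 -0.2]
```

```bash
python3 -m creep '[0,0,4,0,0,0, 0,0,3,0,0,0, 0,0,1,0,0,0, 0,0,0,0,0,0]'; python3 -m creep '[0,0,0,0,0,0, 0,0,0,0,0,0, 0,0,0,0,0,0, 0,0,0,0,0,0, 0,0,0,0,0,0]' 8 25; python3 - <<'E'
from h import *
togo((.6205,.2405,.018),0)
E
```

```text
clock: 36.33
tool_pos: [0.6206, 0.2403, 0.0178]
eef_rot: [0.709, 0.706, -0.002, 0.0]
contact_force: [-0.6, 0.4, 0.6]
opening: 0.473
clock: 36.75
tool_pos: [0.6214, 0.2408, 0.0191]
eef_rot: [0.709, 0.706, -0.001, 0.0]
contact_force: [0.7, -0.7, -0.3]
opening: 0.166
t36.75 pos [621.4 240.8  19.1] jawyaw -0.2 q6 -1.07 open 14.6 F [ 0.7 -0.7 -0.3]
 togo tool mm [-0.3 -0.9  1.1] turn [-0.   0.1 -0.2]
```

```bash
python3 -m creep '[0,0,-6,0,0,0, 0,0,-15,0,0,0, 0,0,-30,0,0,0, 0,0,-35,0,0,0, 0,0,-35,0,0,0]'; python3 -m creep '[0,0,-25,0,0,0, -10,0,-10,0,0,0, -30,-3,0,0,0,0, -38,-3,0,0,0,0, -38,-3,0,0,0,0]'; python3 - <<'E'
from h import *
togo((.6025,-.026,.15),0)
E
```

```text
clock: 37.17
tool_pos: [0.6166, 0.2378, 0.1389]
eef_rot: [0.708, 0.706, -0.009, -0.002]
contact_force: [1.1, 0.3, -0.2]
opening: 0.168
clock: 37.58
tool_pos: [0.6102, 0.1342, 0.191]
eef_rot: [0.702, 0.712, 0.005, -0.002]
contact_force: [0.9, -0.8, -0.9]
opening: 0.166
t37.58 pos [610.2 134.2 191. ] jawyaw 0.8 q6 -0.83 open 14.7 F [ 0.9 -0.8 -0.9]
 togo tool mm [-160.5  -10.1   39.4] turn [ 0.2 -0.6  0.8]
```

```bash
python3 -m creep '[-35,-2,0,0,0,0, -35,-2,0,0,0,0, -30,-2,3,0,0,0, -20,-1,8,0,0,0, -8,0,8,0,0,0]'; python3 - <<'E'
from h import *
togo((.6025,-.026,.1),0)
E
```

```text
clock: 38.0
tool_pos: [0.6019, -0.014, 0.1723]
eef_rot: [0.706, 0.708, 0.001, 0.002]
contact_force: [-0.2, -0.5, -0.7]
opening: 0.169
t38.00 pos [601.9 -14.  172.3] jawyaw 0.2 q6 -0.67 open 14.9 F [-0.2 -0.5 -0.7]
 togo tool mm [-11.9   0.3  72.3] turn [0.2 0.1 0.2]
```

```bash
python3 -m creep '[-6,0,15,0,0,0, -4,0,20,0,0,0, -2,0,20,0,0,0, 0,0,10,0,0,0, 0,0,0,0,0,0]'; python3 - <<'E'
from h import *
togo((.6025,-.026,.0195),0)
E
```

```text
clock: 38.42
tool_pos: [0.6, -0.0321, 0.1033]
eef_rot: [0.708, 0.706, -0.001, 0.002]
contact_force: [-0.6, -0.1, -0.3]
opening: 0.165
t38.42 pos [600.  -32.1 103.3] jawyaw -0.2 q6 -0.72 open 14.5 F [-0.6 -0.1 -0.3]
 togo tool mm [ 6.4  2.3 83.8] turn [ 0.1  0.2 -0.2]
```

```bash
python3 -m creep '[4,1,15,0,0.2,0, 1,0,18,0,0,0, 0,0,15,0,0,0, 0,0,6,0,0,0, 0,0,0,0,0,0]'; python3 - <<'E'
from h import *
togo((.6025,-.026,.0195),0)
s=snapshot('side');crop(s,190,150,280,240,6,'pics/k2s.png')
E
```

```text
clock: 38.83
tool_pos: [0.6033, -0.0217, 0.0507]
eef_rot: [0.706, 0.708, 0.004, 0.001]
contact_force: [1.4, -0.5, -0.7]
opening: 0.17
t38.83 pos [603.3 -21.7  50.7] jawyaw 0.1 q6 -0.79 open 15.0 F [ 1.4 -0.5 -0.7]
 togo tool mm [-4.5 -1.  31.2] turn [ 0.3 -0.2  0.1]
```

View pics/k2s.png

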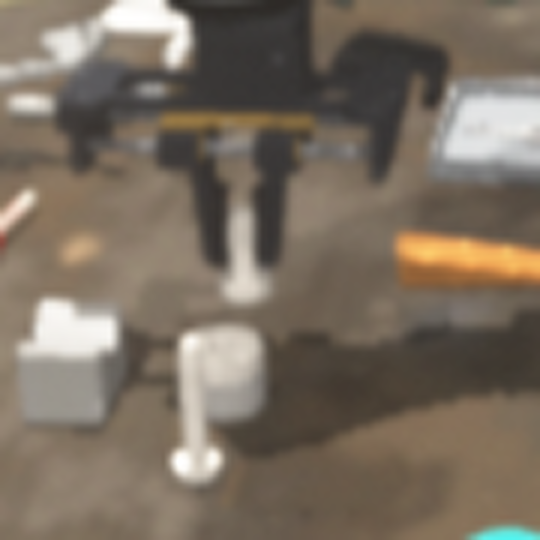

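```bash
python3 -m creep '[-2.5,-0.5,7,0.2,0,0, -1,0,7,0,0,0, 0,0,6,0,0,0, 0,0,3,0,0,0, 0,0,0,0,0,0]'; python3 - <<'E'
from h import *
togo((.6025,-.026,.0195),0)
E
```

```text
clock: 39.3
tool_pos: [0.6057, -0.0244, 0.0298]
eef_rot: [0.706, 0.708, 0.005, 0.001]
contact_force: [-0.1, 0.4, -0.9]
opening: 0.166
t39.30 pos [605.7 -24.4  29.8] jawyaw 0.1 q6 -0.80 open 14.6 F [-0.1  0.4 -0.9]
 togo tool mm [-1.6 -3.3 10.3] turn [ 0.5 -0.3  0.1]
```

```bash
python3 -m creep '[-1,-2.5,3,0.5,-0.3,0, 0,0,2,0,0,0, 0,0,1,0,0,0, 0,0,0,0,0,0]'; python3 - <<'E'
from h import *
togo((.6025,-.026,.0195),0)
E
```

```text
clock: 39.63
tool_pos: [0.6031, -0.0256, 0.0234]
eef_rot: [0.706, 0.708, -0.0, -0.0]
contact_force: [-0.1, 0.9, -1.1]
opening: 0.168
t39.63 pos [603.1 -25.6  23.4] jawyaw 0.1 q6 -0.81 open 14.8 F [-0.1  0.9 -1.1]
 togo tool mm [-0.4 -0.6  3.9] turn [-0.   0.   0.1]
```

```bash
python3 -m creep '[-0.3,-0.5,2,0,0,0, 0,0,1.5,0,0,0, 0,0,0,0,0,0]'; python3 -m creep '[0,0,1,0,0,0, 0,0,0.5,0,0,0, 0,0,0,0,0,0]'; python3 - <<'E'
from h import *
togo((.6025,-.026,.0195),0)
E
```

```text
clock: 39.88
tool_pos: [0.6028, -0.0258, 0.0198]
eef_rot: [0.706, 0.708, -0.0, 0.0]
contact_force: [-0.2, 0.2, -0.8]
opening: 0.167
clock: 40.13
tool_pos: [0.603, -0.0258, 0.019]
eef_rot: [0.706, 0.708, -0.0, 0.0]
contact_force: [-0.7, -0.1, -0.9]
opening: 0.164
t40.13 pos [603.  -25.8  19. ] jawyaw 0.1 q6 -0.81 open 14.5 F [-0.7 -0.1 -0.9]
 togo tool mm [-0.2 -0.5 -0.5] turn [0.  0.  0.1]
```

```bash
python3 -m creep '[0,0,0.5,0,0,0, 0,0,0,0,0,0]'; python3 -m creep '[0,0,0,0,0,0, 0,0,0,0,0,0, 0,0,0,0,0,0]' 38; python3 -m creep '[0,0,-10,0,0,0, 0,0,-18,0,0,0, 0,0,-25,0,0,0, 0,0,-30,0,0,0, 0,0,-30,0,0,0]'; python3 -m creep '[0,0,-20,0,0,0, -25,0,0,0,0,0, -38,0,0,0,0,0, -38,0,0,0,0,0, -38,-10,0,0,0,0]'; python3 -m creep '[-38,-20,0,0,0,0, -38,-20,0,0,0,0, -30,-10,0,0,0,0, 0,0,0,0,0,0]'; python3 - <<'E'
from fit import *
from vb import *
s=snapshot('side');t=snapshot('top')
togo((.6,-.2,.2),0)
crop(t,180,120,290,220,6,'pics/z1t.png');crop(s,180,140,300,240,6,'pics/z1s.png')
for n,m,x,y,z in(('tall','tall_mandrel',.6025,.1247,0),('stout','stout_mandrel',.6025,-.026,0)):
    print(n,fit([t],MODELS[m],x,y,z),fit([s],MODELS[m],x,y,z))
for n,M in(('stack',cyl([(.022,0,.036)])),):
    print(n,fit([t],M,.6025,.051),fit([s],M,.6025,.051))
E
```

```text
clock: 40.3
tool_pos: [0.6031, -0.0257, 0.0189]
eef_rot: [0.706, 0.708, 0.0, 0.001]
contact_force: [-0.3, -0.1, -0.9]
opening: 0.169
clock: 40.55
tool_pos: [0.6034, -0.0256, 0.0188]
eef_rot: [0.706, 0.708, 0.0, 0.001]
contact_force: [0.0, -0.6, -0.0]
opening: 0.37
clock: 40.97
tool_pos: [0.5986, -0.0261, 0.131]
eef_rot: [0.706, 0.708, -0.005, -0.004]
contact_force: [1.0, 0.7, 0.3]
opening: 0.432
clock: 41.38
tool_pos: [0.5983, -0.1528, 0.1661]
eef_rot: [0.698, 0.716, 0.007, -0.0]
contact_force: [1.2, -0.4, -0.6]
opening: 0.431
clock: 41.72
tool_pos: [0.5469, -0.2739, 0.1666]
eef_rot: [0.702, 0.712, 0.005, 0.003]
contact_force: [0.5, -1.1, -0.0]
opening: 0.432
t41.82 pos [ 549.7 -266.7  167.4] jawyaw 1.2 q6 -0.23 open 38.0 F [-0.7  1.   0.2]
 togo tool mm [ 65.9  52.1 -31.4] turn [ 0.8 -0.5  1.2]
tall (array([604.8, 125.4]), np.float64(0.884)) (array([601.1, 122.9]), np.float64(0.538))
stout (array([604.3, -25.1]), np.float64(0.942)) (array([601.9, -14.7]), np.float64(0.588))
stack (array([607.8,  53. ]), np.float64(0.96)) (array([605.7,  37.1]), np.float64(0.619))
```

View pics/z1t.png

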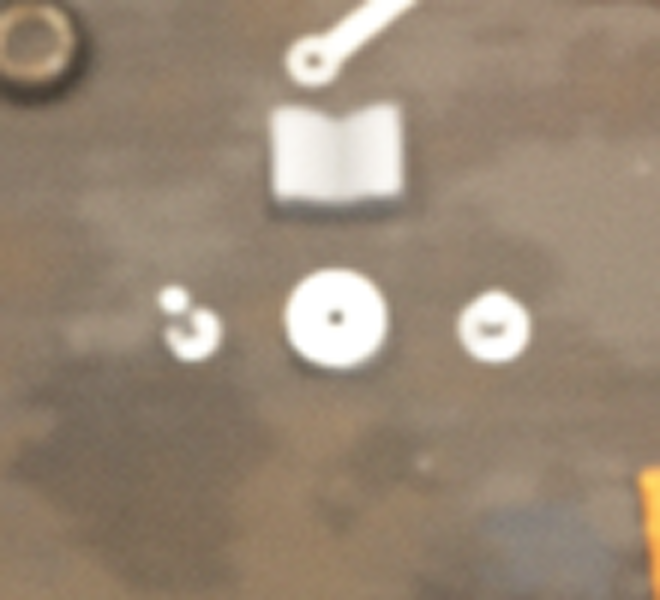

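View pics/z1s.png

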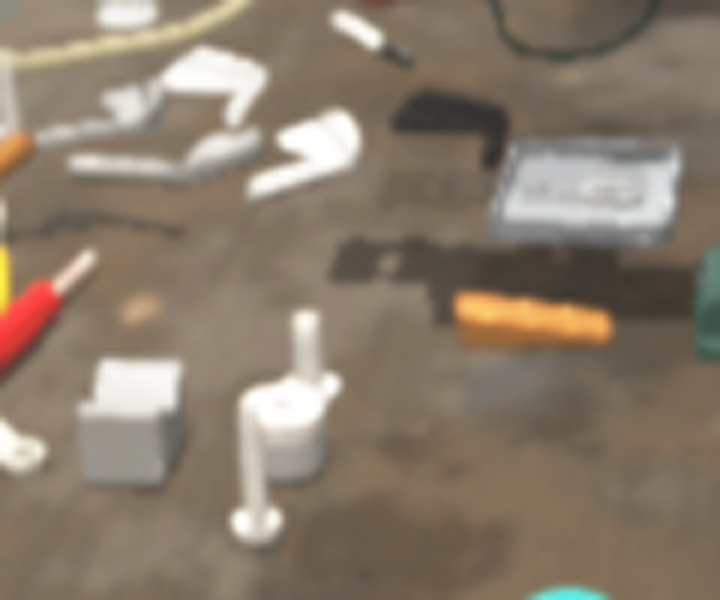

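```bash
python3 - <<'E'
from vfit import *
s=snapshot('side');t=snapshot('top')
print('ring',fit([t],cyl([(.022,0,.001)]),.6025,.051,z=.035,pad=5))
print('ring hole-ish',fit([t],cyl([(.022,.008,.014)]),.6025,.051,z=.022,pad=5))
for k,ds in (('top',[t]),('side',[s])): print('v',k,facefit(ds,.686,.051,0,(.044,.06,.042)))
for n,m,x,y in(('tall','tall_mandrel',.6025,.1247),('stout','stout_mandrel',.6025,-.026)):
    fit([t],MODELS[m],x,y,tag='y_'+n)
fit([t],cyl([(.022,0,.001)]),.6025,.051,z=.035,pad=5,tag='y_ring')
a=[cv2.imread(f'pics/y_{n}_0.png') for n in('tall','ring','stout')];H=max(x.shape[0] for x in a)
cv2.imwrite('pics/y.png',np.hstack([cv2.copyMakeBorder(x,0,H-x.shape[0],0,0,0) for x in a]))
crop(t,320,160,410,260,6,'pics/z2t.png')
E
python3 vedge.py | grep -E 'front (22[6-9]|24[2-5])|L |R '
```

```text
ring (array([603.4,  51.5]), np.float64(0.904))
ring hole-ish (array([604.4,  51.8]), np.float64(0.918))
v top (array([685.3,  52. ,   1.4]), np.float64(9.34))
v side (array([682.7,  51.6,  -2.8]), np.float64(8.22))
front 226 152.36 37 [664.   79.6]
front 227 152.51 42 [663.5  76.7]
front 228 152.42 44 [663.7  73.7]
front 229 152.4 43 [663.7  70.7]
front 242 152.15 48 [663.8  32.4]
front 243 152.17 50 [663.7  29.4]
front 244 152.05 49 [664.   26.5]
front 245 151.93 45 [664.3  23.5]
142 L 224 R 246
L 224.86 [696.1  83.2]
R 246.36 [694.9  19.3]
145 L 225 R 246
L 225.25 [686.7  81.9]
R 246.42 [685.6  19.2]
148 L 225 R 246
L 225.21 [677.5  82. ]
R 246.45 [676.3  19.2]
151 L 225 R 246
L 225.26 [668.2  81.8]
R 246.36 [667.1  19.5]
```

View pics/y.png

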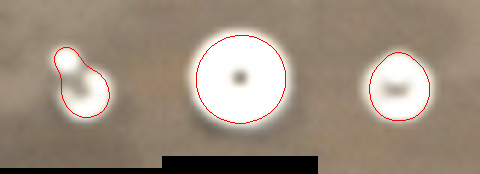

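```bash
python3 - <<'E'
from plant import snapshot
import cv2
d=snapshot('top'); cv2.imwrite('pics/final_top.png',cv2.resize(d['color'][:,:,::-1],(800,600),interpolation=cv2.INTER_CUBIC))
E
```

```text
(no output)
```

View pics/final_top.png

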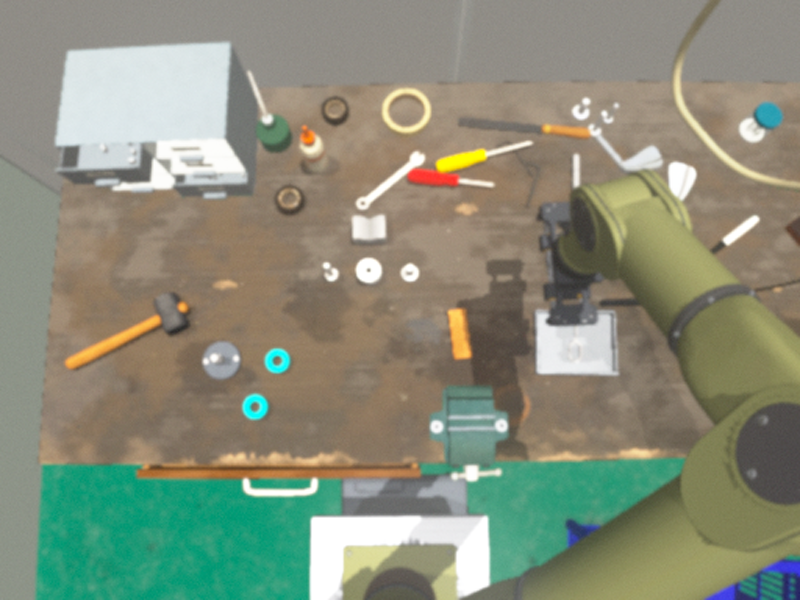

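The whole layout shows at display pixels: the row at (331,271), (369,270) and (410,271), in front of the V block at (369,229). The clip is in the tray at (576,347), the wedge and turquoise rings have not moved, and the arm is clear of everything. I'll hand it in.

```bash
python3 -c "
from plant import finish_job
print(finish_job())"
```

```text
the job is handed in; nothing more can be done
None
```

I handed the job in at about 43 s with every step done in the order asked. The clip went into the tray, the collar in front of the V block with the ring gauge on it, then the tall mandrel to its left and the stout one to its right.

**Last checks, top camera:**

| Check | Measured |
|---|---|
| V block front face to collar | about 39 mm |
| Collar to tall mandrel (left) | about 40.4 mm |
| Collar to stout mandrel (right) | about 39.6 mm |
| Row alignment with the V block's front face | within about 1.5 mm |
| Ring and collar off the V block's centreline | about 1 mm |

- **Collar position:** its place is taken from the ring gauge fitted on top of it, since that hides the collar from above. I set both down at the same arm position to within about 1 mm.
- **V block and surroundings:** the V block measured the same as at the start. The wedge and the turquoise rings looked unmoved in the last picture. The arm hid part of the golf club heads there, so I could not fully check those.
- **Clip:** it was seen flat in the middle of the tray after release, and was still there in the final picture.

**Checks that disagreed:**
- **Side camera:** its fits were poor for the partly hidden collar stack and stout mandrel, off by 10 to 15 mm in y. I relied on the top camera and the arm's release positions, which agreed within about 2 mm.
- **V block yaw:** it came out between about −0.03 and +0.015 rad depending on camera and fit. I used 0, from its front edge in the top view.

The ring gauge was too close in for a straight-down grip, because joint 6 reached its lower limit. I gripped it from about 6 mm further out, and the jaws slid it to centre as they closed.

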